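# Stagger-stack the ring trays at the polishing bench

### The job

Build a staggered stack of ring trays on the middle one (it has rings in it and is fixed to the bench), each one turned end for end from the one below and resting flat on its rims, sides in line, with one end close up against (not on) that tray's raised cross bar so that the short compartment stays open. First stack the empty tray lying on the bench; then lift the other tray out of its steel holder, lay it on its underside on the clear bench (stand it there and tip it over), let go, and take it up again to stack on top. Leave the compound bar, the buffing wheel and the tub where they are.

Things in the scene. Friction and masses are not known exactly. Their poses are not given: they have to be found in the camera images.
- bottom_center (a point): the bottom tray, fixed to the bench: open white plastic tray, 150 x 56 mm, 36 mm high to its rim, flat underside, walls 8 mm. Point: mid-length, mid-width, 18 mm above the underside; x along the length to the short-compartment end, y across the width, z from underside to open side. Its x points roughly to the robot's left. A few rings lie in it.
- bottom_bar (a point): middle of the top edge of that tray's raised cross bar (39 mm from the tray's centre towards its short-compartment end, 41 mm above its underside). In every tray this bar is 8 mm thick, its faces lie 32 and 40 mm from the tray's end, it stands 5 mm above the rim and cuts off the short compartment.
- bench_center (a point): the same kind of tray, loose, empty, about 160 g, lying on its underside on the bench, short compartment roughly away from the robot; it may be to the left or right of the bottom tray. Point: mid-length, mid-width, 18 mm above the underside; x along the length to the short-compartment end, y across the width, z from underside to open side. 
- bench_bar (a point): bench tray: middle of the top edge of that tray's raised cross bar (39 mm from the tray's centre towards its short-compartment end, 41 mm above its underside)
- rack_center (a point): the same kind of tray, loose, empty, about 160 g, standing on its short-compartment end in the steel holder (so its x points down), its top end 155 mm above the bench. Point: mid-length, mid-width, 18 mm above the underside; x along the length to the short-compartment end, y across the width, z from underside to open side. On the bench it stands on end by itself; pushed near the top from its open side it tips onto its underside.
- rack_bar (a point): holder's tray: middle of the top edge of that tray's raised cross bar (39 mm from the tray's centre towards its short-compartment end, 41 mm above its underside)
- rack_floor (a point): steel holder fixed to the bench, an open-topped pocket 50 x 68 mm inside, walls 6 mm, 60 mm high; this point is the middle of its inner floor, 5 mm above the bench. x across the 50 mm side, towards the tray's open side; y across the 68 mm side, z up.
- compound_bar: bystander: reddish-brown polishing compound bar, 50 x 110 x 40 mm, lying on the bench; origin at the centre of its underside
- buff: bystander: grey cloth buffing wheel, 110 mm across, 26 mm high at its wooden hub, lying flat; origin at the centre of its underside
- tub: bystander: clear plastic tub 110 x 110 x 50 mm with a blue block in it; origin at the centre of its underside. The bench is clear between the tub and the bottom tray.
Not all that is in view belongs to the job. What is shaped like the part that bears bench_center but pink, purple or yellow is not meant.

How it is judged:
On the way, in this order (a step that is already met when the one before it is completed fails the run):
1. the bench tray rests staggered on the bottom tray, let go (x of bench_center in the frame of bottom_center between -0.056 and -0.038 m and y of bench_center in the frame of bottom_center between -0.008 and 0.008 m and z of bench_center in the frame of bottom_center between 0.032 and 0.04 m and x of bench_bar in the frame of bottom_center below -0.06 m and angle between the x axis of bench_center and the x axis of bottom_center, either way round below 0.12 rad and angle between bench_center's own z axis and vertical below 0.05 rad and contact force between the fingers and anything else below 0.3 N), for 0.2 s.
2. the holder's tray lies on its underside on the bench, let go (height (world z) of rack_center between 0.014 and 0.022 m and angle between rack_center's own z axis and vertical below 0.06 rad and contact force between the fingers and anything else below 0.3 N), for 0.2 s.
At the end, for the whole second after the job is handed in: Bench tray on bottom tray, holder's tray on bench tray, let go: each turned end for end from the one below, its end 0 to 16 mm from that tray's bar face (centre shifted 38 to 56 mm), resting on the rims (centre 32 to 40 mm higher), sides within 8 mm, level to 0.05 rad, in line to 0.12 rad (all of step 1 and x of rack_center in the frame of bench_center between -0.056 and -0.038 m and y of rack_center in the frame of bench_center between -0.008 and 0.008 m and z of rack_center in the frame of bench_center between 0.032 and 0.04 m and x of rack_bar in the frame of bench_center below -0.06 m and angle between the x axis of rack_center and the x axis of bench_center, either way round below 0.12 rad and angle between rack_center's own z axis and vertical below 0.05 rad); the robot touches nothing.
It fails at once if the compound bar is shifted by more than 30 mm (distance of compound_bar from where it was at the start of the episode above 0.03 m).
It fails at once if the buffing wheel is shifted by more than 30 mm (distance of buff from where it was at the start of the episode above 0.03 m).
It fails at once if the tub is shifted by more than 30 mm (distance of tub from where it was at the start of the episode above 0.03 m).
It also fails if it takes over 72 s, if anything falls off the work surface, if the arm or the gripper's body presses on something with over 40 N, if the wrist force passes 120 N, or if a joint passes its speed limit or range.

### The arm

A 6-joint arm with a two-finger parallel gripper is mounted at the origin on the work surface. World frame = base frame: x ahead of the robot, y to its left, z up, the work surface at z = 0. Lengths are in m, angles in rad, forces in N, time in s.
With the tool pointing down it reaches from about 0.25 to 0.775 m from the base axis. Payload 4 kg.
Tool frame: the origin (TCP) lies midway between the tips of the shut fingers; the grasp point (between the pads) lies 19 mm behind it; y points along the fingers, x is the direction in which the jaws open and shut, and the axes are right-handed (so a half turn about y gives the same grasp; the last joint's range is limited). The gripper opens to 94 mm and grips with 3 to 60 N. Pads are 16 mm wide; open, the fingers measure 119 mm over their backs; the gripper's body (75 mm by 177 mm) begins 78 mm behind the grasp point.
Start: joints at [-1.287, 0.087, 1.371, -0, 1.684, -0.103], TCP at [0.207, -0.509, 0.169] pointing down, gripper open.
Joint ranges: [-3.1, 3.1], [-0.76, 2.03], [0.27, 2.55], [-1.08, 4.22], [0.17, 2.65], [-2.57, 2.57]. Speed limits (rad/s): [2.79, 2.79, 3.14, 3.14, 3.14, 3.14].

### API

Orientations are given as [roll, pitch, yaw] about the fixed x, y, z axes, in that order (R = Rz(yaw) Ry(pitch) Rx(roll)).
In Python, from bench import robot, snapshot, camera_info, ticket gives the robot as it stands.
- The arm moves only by the shell command python3 -m creep 'ROWS'. ROWS is JSON, a list of rows, each an object with "slide": the shift along the tool's x, y, z in mm, a list of three; "roll": the turn about the tool's y in degrees; "grip": the closure, from 0 (fully open) to 1 (shut). In form: [{"slide": [x, y, z], "roll": roll, "grip": grip}, ...]. A call has 1 to 20 rows; each row is the pose to reach, as a shift and turn from the pose commanded when the call began, along the tool's axes at that moment; what a row does not reach only later rows make up. A row lasts 1/12 s, in which the tool goes at most 41.7 mm and 7.16 degrees, less where a joint would pass 70% of its speed; a pose out of reach is approached as far as the arm can. A call with a gripper value outside its range is refused whole. The fingers move at their own pace and stop on an object; the grip force is fixed at half the most. Time passes only in rows, so rows that repeat a pose let the fingers close. It gives the time, the measured TCP pose, the force and the opening at its end, in the units of the state.
- robot.get_obs(): the state, without advancing time (a new reading comes with each control period).
- snapshot(name): name is "scene" or "side" or "wrist"; returns the picture (480x640x3 uint8, red, green, blue); there is no depth.
- camera_info(name): a dict with "fx", "fy", "cx", "cy" (pixels), "cam_to_world" (4x4, takes a point from camera to world coordinates). Camera axes: x right, y down, z forward; pixel columns grow to the right and rows downward; lengths in m; the calibration is good to about 2 mm. A picture is of the moment at which its call begins: read the wrist's pose just before it. camera_info takes no time and is no camera call; for the wrist camera it gives the pose at the moment of the call.
- ticket.close_job(): hands the job in, once; it reports no verdict.
The state is a dict: "time": time; "joint_positions": joint angles; "qvel": joint speeds; "joint_torque": joint torques, N m; "tool_pos": TCP position; "ee_rot": TCP orientation; "wrist_force": force on the tool from outside, world axes, zero at the start; "wrist_torque": the same for the moment, N m; "width": finger opening in m.
Only numpy, scipy, OpenCV 4.12 (cv2) and the standard library are available. Lean on these libraries where they do the work, as an engineer would, in place of code of your own. Each camera call takes 0.05 s, during which the arm holds its last target.

## Working session

There is one attempt and no reset: what is moved stays moved. The work goes in short steps, Python scripts to look and compute and a shell command to move; the robot and the scene stay as the last step left them, time stands still between calls to the robot, and variables do not carry over. Pictures are saved under pics/ and viewed, and the job is handed in when it is done.

```bash
ls; mkdir -p pics; python3 - <<'E'
from bench import robot, snapshot, camera_info, ticket
import cv2, numpy as np
o=robot.get_obs(); print({k:np.round(v,3) for k,v in o.items()})
for n in ["scene","side","wrist"]:
    c=camera_info(n); print(n,c['fx'],c['fy'],c['cx'],c['cy'],np.round(c['cam_to_world'],3).tolist())
    cv2.imwrite(f'pics/{n}0.png',snapshot(n)[:,:,::-1])
E
```

```text
pics
{'time': np.float64(0.0), 'joint_positions': array([-1.287,  0.088,  1.372, -0.   ,  1.684, -0.103]), 'qvel': array([-0.001, -0.001,  0.001,  0.001,  0.001, -0.001]), 'joint_torque': array([ 0.0000e+00, -3.4018e+01, -3.0243e+01,  7.2000e-02,  3.3000e-02,
       -0.0000e+00]), 'tool_pos': array([ 0.207, -0.509,  0.168]), 'ee_rot': array([-1.571,  0.002, -1.184]), 'wrist_force': array([0.61 , 0.321, 0.534]), 'wrist_torque': array([-0.066,  0.018, -0.036]), 'width': np.float64(0.094)}
scene 471.5035552032383 471.5035552032383 321.35523293578694 238.33541120250595 [[0.816, 0.385, -0.432, 1.105], [0.578, -0.526, 0.624, -0.673], [0.013, -0.759, -0.651, 0.977], [0.0, 0.0, 0.0, 1.0]]
side 503.7929021171672 503.7929021171672 315.81796075516775 240.86877745830708 [[-0.748, -0.52, 0.412, -0.07], [-0.663, 0.571, -0.484, 0.86], [0.016, -0.636, -0.772, 1.224], [0.0, 0.0, 0.0, 1.0]]
wrist 353.0245179257123 353.0245179257123 322.58689605356363 241.3734548634432 [[0.377, -0.892, -0.25, 0.279], [-0.926, -0.364, -0.101, -0.478], [-0.001, 0.269, -0.963, 0.385], [0.0, 0.0, 0.0, 1.0]]
```

View pics/scene0.png

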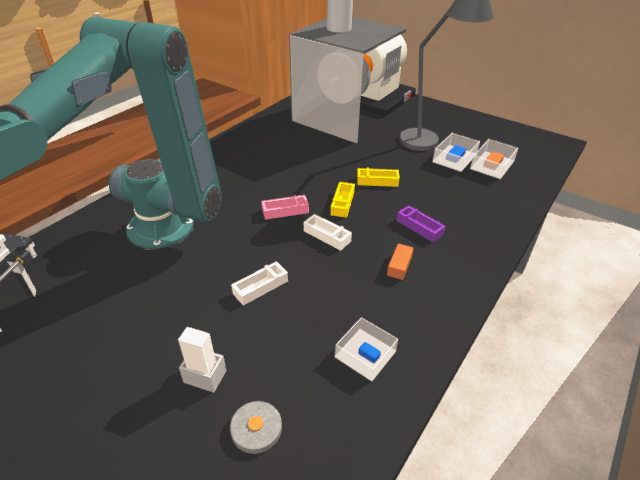

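View pics/side0.png

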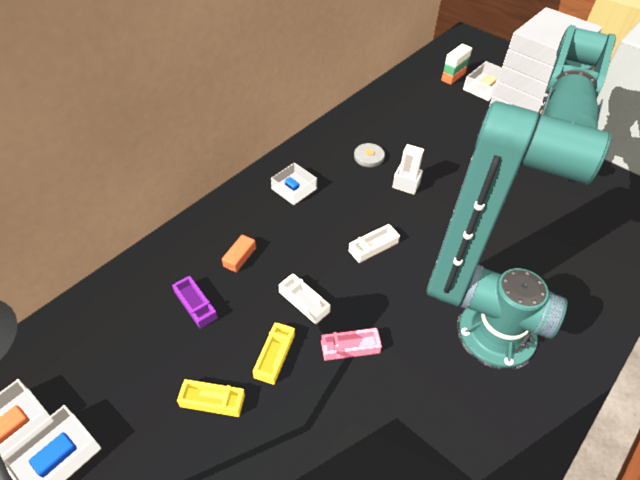

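View pics/wrist0.png

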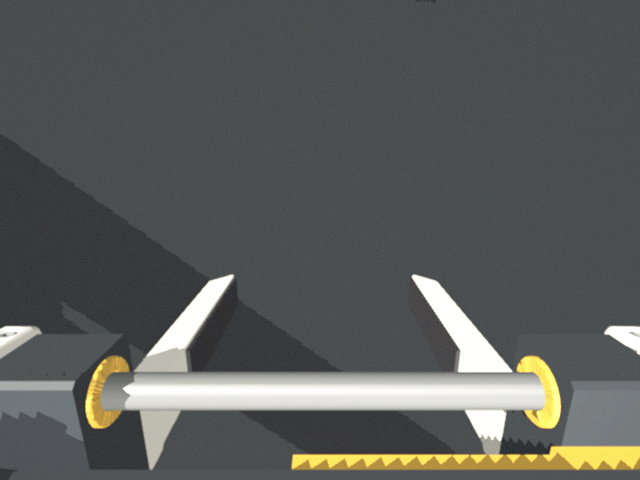

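```bash
python3 - <<'E'
import cv2, numpy as np
a=cv2.imread('pics/scene0.png');b=cv2.imread('pics/side0.png')
A=cv2.resize(a[190:320,210:370],None,fx=4.6,fy=4.6,interpolation=2)[:590]
B=cv2.resize(b[215:330,260:420],None,fx=4.6,fy=4.6,interpolation=2)
cv2.imwrite('pics/cA.png',A);cv2.imwrite('pics/cB.png',B)
C=np.hstack([cv2.resize(a[315:400,160:240],(390,414)),cv2.resize(b[135:205,375:445],(390,414))]);cv2.imwrite('pics/cC.png',C)
E
```

```text
(no output)
```

View pics/cA.png

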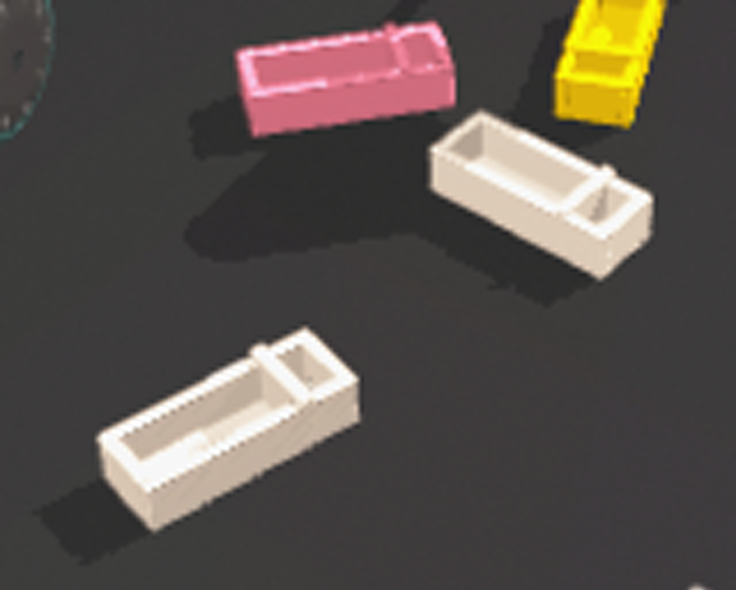

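View pics/cB.png

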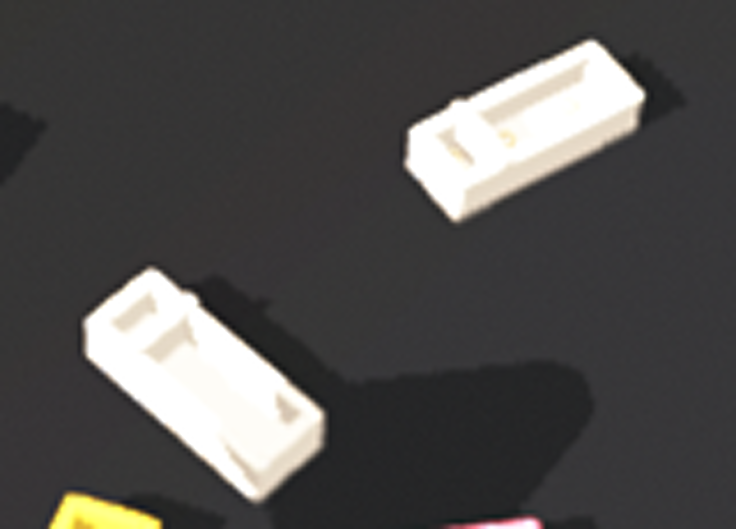

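View pics/cC.png

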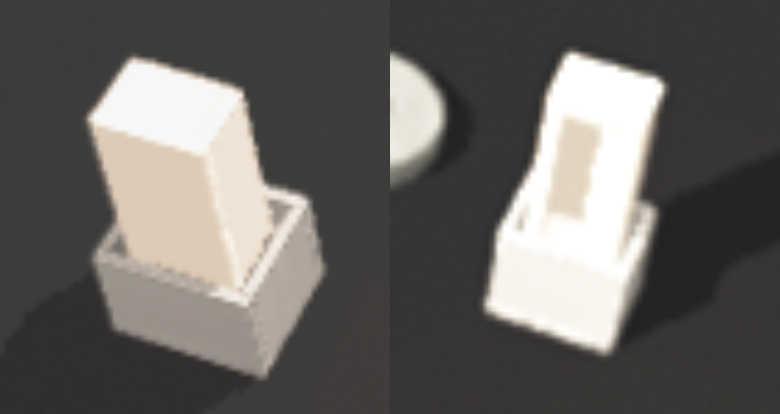

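```bash
cat > h.py <<'E'
import numpy as np, cv2
def ray(ci,u,v,z):
    T=np.array(ci['cam_to_world']); d=T[:3,:3]@np.array([(u-ci['cx'])/ci['fx'],(v-ci['cy'])/ci['fy'],1.])
    return T[:3,3]+d*(z-T[2,3])/d[2]
def proj(ci,p):
    T=np.array(ci['cam_to_world']); q=T[:3,:3].T@(np.array(p)-T[:3,3])
    return ci['fx']*q[0]/q[2]+ci['cx'], ci['fy']*q[1]/q[2]+ci['cy']
def tri(ci1,p1,ci2,p2):
    P=[]
    for c in (ci1,ci2):
        K=np.array([[c['fx'],0,c['cx']],[0,c['fy'],c['cy']],[0,0,1]]);T=np.linalg.inv(np.array(c['cam_to_world']));P.append(K@T[:3])
    X=cv2.triangulatePoints(P[0],P[1],np.array(p1,float).reshape(2,1),np.array(p2,float).reshape(2,1)).ravel();return X[:3]/X[3]
E
python3 - <<'E'
from h import *; from bench import camera_info
np.set_printoptions(precision=4,suppress=True)
s,d=camera_info('scene'),camera_info('side')
def cor(n,l1,l2):
    A=[ray(s,210+u/4.6,190+v/4.6,.036)[:2] for u,v in l1];B=[ray(d,260+u/4.6,215+v/4.6,.036)[:2] for u,v in l2]
    for c,X in(('scene',A),('side',B)):
        X=np.array(X);print(n,c,X.tolist() and X.round(3).tolist(),'ctr',X.mean(0),'sides',[round(float(np.linalg.norm(X[i]-X[i-1])),3) for i in range(4)])
cor('bottom',[(100,437),(305,328),(358,380),(150,488)],[(592,40),(408,135),(460,187),(643,95)])
cor('bench',[(432,150),(482,112),(652,195),(603,238)],[(323,412),(257,465),(87,325),(152,268)])
for n,ps,pd in [('racktop',[(133,58),(243,92),(207,155),(90,120)],[(178,0),(0,0),(0,0),(0,0)])]:
    for u,v in ps: print(ray(s,160+u*80/390,315+v*85/414,.155))
for u,v in [(265,192+0),(308,197),(268,300)]: print('hold',ray(s,160+u*80/390,315+v*85/414,.06))
for u,v in [(572-390,52),(663-390,85),(640-390,0)]: print('sd',ray(d,375+u*70/390,135+v*70/414,.155))
for n,p in [('bar',(400,261)),('tub',(366,355)),('buff',(256,425))]: print(n,ray(s,*p,.02))
E
```

```text
bottom scene [[0.396, -0.077], [0.435, 0.068], [0.49, 0.051], [0.448, -0.09]] ctr [ 0.4423 -0.0121] sides [0.053, 0.15, 0.058, 0.147]
bottom side [[0.442, -0.093], [0.482, 0.057], [0.43, 0.068], [0.387, -0.076]] ctr [ 0.4352 -0.0108] sides [0.057, 0.156, 0.054, 0.151]
bench scene [[0.391, 0.258], [0.394, 0.313], [0.541, 0.307], [0.538, 0.25]] ctr [0.4662 0.282 ] sides [0.147, 0.055, 0.147, 0.057]
bench side [[0.384, 0.259], [0.389, 0.313], [0.533, 0.309], [0.533, 0.25]] ctr [0.4601 0.2826] sides [0.149, 0.054, 0.144, 0.059]
[ 0.4951 -0.3017  0.155 ]
[ 0.5486 -0.2864  0.155 ]
[ 0.5605 -0.3194  0.155 ]
[ 0.5057 -0.3362  0.155 ]
hold [ 0.5354 -0.2774  0.06  ]
hold [ 0.5539 -0.2676  0.06  ]
hold [ 0.5786 -0.3186  0.06  ]
sd [ 0.5526 -0.3231  0.155 ]
sd [ 0.4972 -0.3362  0.155 ]
sd [ 0.5486 -0.3884  0.155 ]
bar [0.7176 0.2968 0.02  ]
tub [ 0.8084 -0.0468  0.02  ]
buff [ 0.7107 -0.3366  0.02  ]
```

Candidates: white with yellowish rings at scene (260,283) / side (374,243) is the bottom tray. White and empty at scene (327,232) / side (304,298) is the bench tray. The white one in the steel holder at scene (200,355) is the rack tray. I rule out pink (285,207), yellow (343,199) and (378,177), and purple (420,222) by colour. The crops confirm the choices and the sizes match. Next I go above the bench tray for a close look.

```bash
python3 -m creep '[{"slide":[-606,-50,609],"roll":-156,"grip":0.15},{"slide":[-606,-50,609],"roll":-156,"grip":0.15},{"slide":[-606,-50,609],"roll":-156,"grip":0.15},{"slide":[-606,-50,609],"roll":-156,"grip":0.15},{"slide":[-606,-50,609],"roll":-156,"grip":0.15},{"slide":[-606,-50,609],"roll":-156,"grip":0.15},{"slide":[-606,-50,609],"roll":-156,"grip":0.15},{"slide":[-606,-50,609],"roll":-156,"grip":0.15},{"slide":[-606,-50,609],"roll":-156,"grip":0.15},{"slide":[-606,-50,609],"roll":-156,"grip":0.15},{"slide":[-606,-50,609],"roll":-156,"grip":0.15},{"slide":[-606,-50,609],"roll":-156,"grip":0.15},{"slide":[-606,-50,609],"roll":-156,"grip":0.15},{"slide":[-606,-50,609],"roll":-156,"grip":0.15},{"slide":[-606,-50,609],"roll":-156,"grip":0.15},{"slide":[-606,-50,609],"roll":-156,"grip":0.15},{"slide":[-606,-50,609],"roll":-156,"grip":0.15},{"slide":[-606,-50,609],"roll":-156,"grip":0.15},{"slide":[-606,-50,609],"roll":-156,"grip":0.15},{"slide":[-606,-50,609],"roll":-156,"grip":0.15}]'; python3 -c "
from bench import robot
print(robot.get_obs())"
```

```text
time: 1.82
tool_pos: [0.5324, 0.2587, 0.2172]
ee_rot: [-1.57, 0.001, 1.323]
wrist_force: [0.8, -1.1, 0.3]
width: 0.0798
{'time': 1.8167, 'joint_positions': array([ 3.56643507e-01,  1.78459649e-01,  1.17460229e+00, -2.78959964e-04,
        1.78912799e+00, -9.66064128e-01]), 'qvel': array([ 0.63692452,  0.83850869, -1.01056421, -0.01102817,  0.15916949,
       -0.84676339]), 'joint_torque': array([ -0.3253935 , -41.10543251, -27.10509717,   0.25704358,
         0.06527538,   0.74240142]), 'tool_pos': array([0.53242343, 0.25865633, 0.21717761]), 'ee_rot': array([-1.57045983e+00,  5.63644391e-04,  1.32264739e+00]), 'wrist_force': array([ 0.84565723, -1.09148042,  0.2843023 ]), 'wrist_torque': array([ 0.03041662, -0.16316254,  0.07475556]), 'width': 0.07976846429191481}
```

```bash
python3 -m creep '[{"slide":[26,0,-4],"roll":-13,"grip":0.15},{"slide":[26,0,-4],"roll":-13,"grip":0.15},{"slide":[26,0,-4],"roll":-13,"grip":0.15},{"slide":[26,0,-4],"roll":-13,"grip":0.15}]'; python3 - <<'E'
from bench import robot,snapshot,camera_info; import cv2
import json
o=robot.get_obs();print(o['tool_pos'],o['ee_rot'],o['qvel'].round(3));c=camera_info('wrist');cv2.imwrite('pics/w1.png',snapshot('wrist')[:,:,::-1])
c['cam_to_world']=[list(map(float,r)) for r in c['cam_to_world']];json.dump(c,open('w1.json','w'))
E
```

```text
time: 2.15
tool_pos: [0.5424, 0.2807, 0.2168]
ee_rot: [-1.57, 0.001, 1.541]
wrist_force: [0.3, 0.2, -0.2]
width: 0.08
[0.54243121 0.28067804 0.21680715] [-1.56953058e+00  9.37443718e-04  1.54060866e+00] [-0.02  -0.027  0.009  0.    -0.002  0.003]
```

View pics/w1.png

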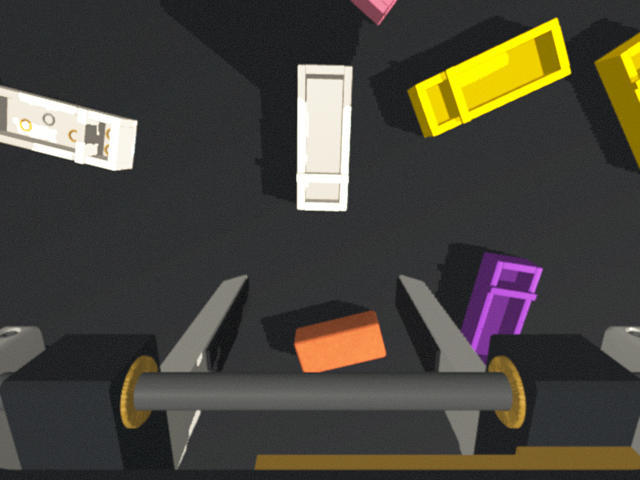

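The wrist view shows the empty white bench tray with rim corners near (298,66), (352,66), (348,210) and (298,210), its bar at row 178 and short compartment away from the robot. The ringed bottom tray is at the left (65,128).

```bash
cat >> h.py <<'E'
def rects(img,ci,z,thr=110,amin=1500,hole=None):
    hsv=cv2.cvtColor(img,cv2.COLOR_BGR2HSV); m=((hsv[...,1]<80)&(hsv[...,2]>thr)).astype(np.uint8)
    cs,_=cv2.findContours(m,cv2.RETR_EXTERNAL,cv2.CHAIN_APPROX_NONE)
    for c in cs:
        if cv2.contourArea(c)<amin: continue
        P=np.array([ray(ci,u,v,z)[:2] for u,v in c[:,0].astype(float)])
        r=cv2.minAreaRect((P*1000).astype(np.float32)); b=cv2.boxPoints(r)/1000
        print('px',c[:,0].mean(0).round(),'ctr',np.round(r[0],1),'size',np.round(r[1],1),'ang',round(r[2],2))
E
python3 - <<'E'
from h import *; import json
from bench import camera_info
c=json.load(open('w1.json'));rects(cv2.imread('pics/w1.png'),c,.036)
print(np.array(c['cam_to_world'])[:3,3])
for u,v in [(91,165),(70,160),(78,163),(106,129),(135,120),(134,170),(130,169)]: print(u,v,ray(c,u,v,.036))
E
```

```text
px [441. 328.] ctr [694.3 417.8] size [175.   51.6] ang 34.67
px [204. 327.] ctr [683.6 132.2] size [ 39.8 176.7] ang 50.76
px [ 66. 130.] ctr [443.8   9.3] size [143.2  60.8] ang 74.18
px [323. 137.] ctr [461.6 284.1] size [ 58.3 152.5] ang 86.87
[0.46376939 0.28448216 0.43401445]
91 165 [0.47899895 0.02698872 0.036     ]
70 160 [0.47294521 0.00494202 0.036     ]
78 163 [0.47642013 0.01306779 0.036     ]
106 129 [0.44175689 0.05095325 0.036     ]
135 120 [0.43356428 0.08377557 0.036     ]
134 170 [0.48582609 0.07361899 0.036     ]
130 169 [0.48460943 0.06937021 0.036     ]
```

```bash
python3 -m creep '[{"slide":[1,60,81],"roll":1.5,"grip":0.15},{"slide":[1,60,81],"roll":1.5,"grip":0.15},{"slide":[1,130,81],"roll":1.5,"grip":0.15},{"slide":[1,130,81],"roll":1.5,"grip":0.15},{"slide":[1,160,81],"roll":1.5,"grip":0.15},{"slide":[1,185,81],"roll":1.5,"grip":0.15},{"slide":[1,200,81],"roll":1.5,"grip":0.15},{"slide":[1,210,81],"roll":1.5,"grip":0.15},{"slide":[1,210,81],"roll":1.5,"grip":0.15}]'; python3 - <<'E'
from bench import robot,snapshot,camera_info; import cv2
cv2.imwrite('pics/w2.png',snapshot('wrist')[:,:,::-1])
E
```

```text
time: 2.95
tool_pos: [0.4601, 0.2822, 0.0055]
ee_rot: [-1.567, 0.002, 1.514]
wrist_force: [-0.6, -0.4, 0.3]
width: 0.0801
```

View pics/w2.png

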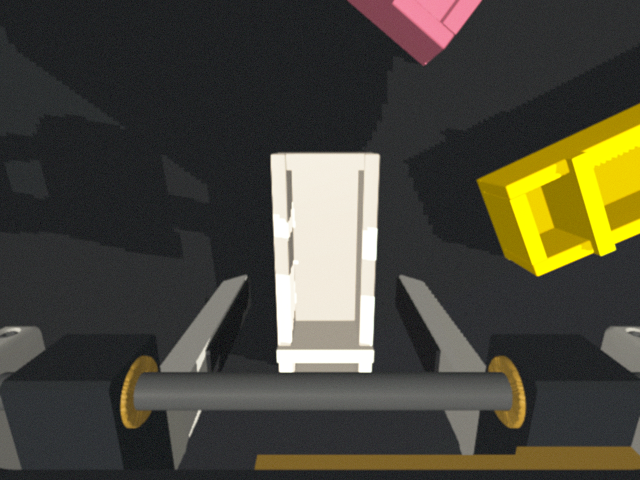

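The fingers straddle the tray (side walls at columns 275 and 377, fingers at 240 and 405), so I close.

```bash
python3 -m creep '[{"slide":[0,0,0],"roll":0,"grip":0.6},{"slide":[0,0,0],"roll":0,"grip":0.6},{"slide":[0,0,0],"roll":0,"grip":0.6},{"slide":[0,0,0],"roll":0,"grip":0.6},{"slide":[0,0,0],"roll":0,"grip":0.6},{"slide":[0,-3,0],"roll":0,"grip":0.6},{"slide":[0,-10,0],"roll":0,"grip":0.6},{"slide":[0,-30,0],"roll":0,"grip":0.6},{"slide":[0,-70,0],"roll":0,"grip":0.6},{"slide":[0,-110,0],"roll":0,"grip":0.6},{"slide":[0,-110,0],"roll":0,"grip":0.6}]'; python3 - <<'E'
from bench import robot,snapshot,camera_info; import cv2
cv2.imwrite('pics/w3.png',snapshot('wrist')[:,:,::-1])
E
```

```text
time: 3.92
tool_pos: [0.4667, 0.2864, 0.1281]
ee_rot: [-1.586, -0.008, 1.517]
wrist_force: [0.9, 0.3, 0.6]
width: 0.0378
```

View pics/w3.png

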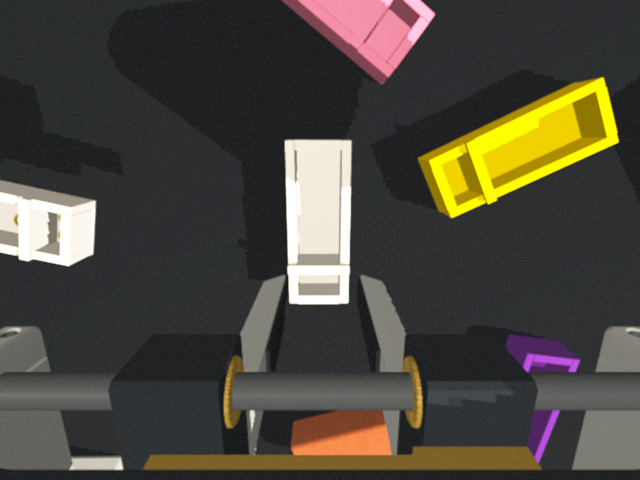

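The opening is 38 mm and the tray is still on the bench (286–350, 140–303), so I lifted before the fingers had closed. I relocate it and go again, waiting on the width this time.

```bash
cat >> h.py <<'E'
def look(name,fn):
    from bench import robot,snapshot,camera_info
    import json
    o=robot.get_obs();c=camera_info(name);im=snapshot(name)[:,:,::-1].copy();cv2.imwrite('pics/'+fn+'.png',im)
    c['cam_to_world']=np.array(c['cam_to_world']).tolist();json.dump(c,open(fn+'.json','w'))
    print('tcp',o['tool_pos'].round(4),'yaw',np.degrees(o['ee_rot'][2]).round(2),'w',round(float(o['width']),4),'F',o['wrist_force'].round(1),'t',round(float(o['time']),2));return im,c
E
python3 -m creep '[{"slide":[0,0,0],"roll":0,"grip":0.2},{"slide":[0,0,0],"roll":0,"grip":0.2},{"slide":[0,0,0],"roll":0,"grip":0.2}]'
python3 - <<'E'
from h import *
im,c=look('wrist','w4')
rects(im,c,.036)
E
```

```text
time: 4.22
tool_pos: [0.4605, 0.2834, 0.1155]
ee_rot: [-1.567, 0.002, 1.517]
wrist_force: [-0.3, 0.7, -0.5]
width: 0.054
tcp [0.4605 0.2834 0.1155] yaw 86.9 w 0.054 F [-0.3  0.7 -0.5] t 4.22
px [611. 440.] ctr [691.1 570.6] size [70.3 73.2] ang 87.12
px [621. 349.] ctr [584.8 562.6] size [42.  48.3] ang 87.05
px [406. 326.] ctr [548.2 359.8] size [110.9  34.6] ang 14.24
px [239. 326.] ctr [539.6 198.6] size [ 32.  112.1] ang 67.84
px [ 44. 234.] ctr [450.   43.2] size [80.9 71.9] ang 74.36
px [323. 232.] ctr [461.9 284.3] size [ 57.9 151.7] ang 86.91
```

View pics/w4.png

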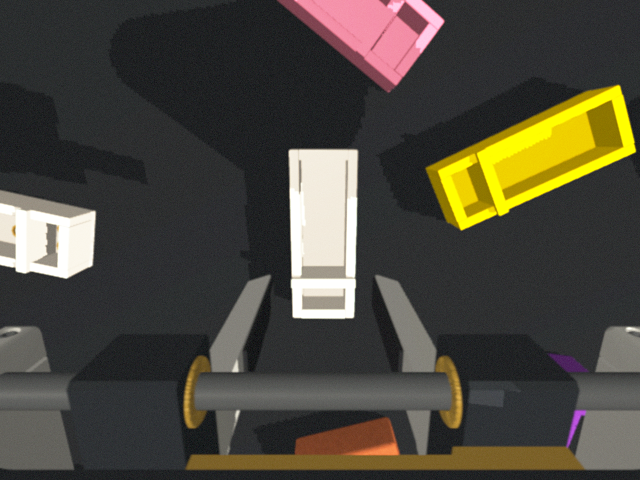

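```bash
python3 -m creep '[{"slide":[1,0,-1],"roll":0,"grip":0.18},{"slide":[1,20,-1],"roll":0,"grip":0.18},{"slide":[1,40,-1],"roll":0,"grip":0.18},{"slide":[1,60,-1],"roll":0,"grip":0.18},{"slide":[1,85,-1],"roll":0,"grip":0.18},{"slide":[1,100,-1],"roll":0,"grip":0.18},{"slide":[1,109,-1],"roll":0,"grip":0.18},{"slide":[1,109,-1],"roll":0,"grip":0.7},{"slide":[1,109,-1],"roll":0,"grip":0.7},{"slide":[1,109,-1],"roll":0,"grip":0.7},{"slide":[1,109,-1],"roll":0,"grip":0.7},{"slide":[1,109,-1],"roll":0,"grip":0.7},{"slide":[1,109,-1],"roll":0,"grip":0.7},{"slide":[1,109,-1],"roll":0,"grip":0.7},{"slide":[1,109,-1],"roll":0,"grip":0.7},{"slide":[1,109,-1],"roll":0,"grip":0.7}]'; python3 - <<'E'
from h import *
im,c=look('wrist','w5')
E
```

```text
time: 5.6
tool_pos: [0.4629, 0.2849, 0.0087]
ee_rot: [-1.571, -0.0, 1.517]
wrist_force: [-0.6, -0.2, 0.5]
width: 0.0284
tcp [0.4629 0.2849 0.0087] yaw 86.9 w 0.0284 F [-0.6 -0.2  0.5] t 5.6
```

View pics/w5.png

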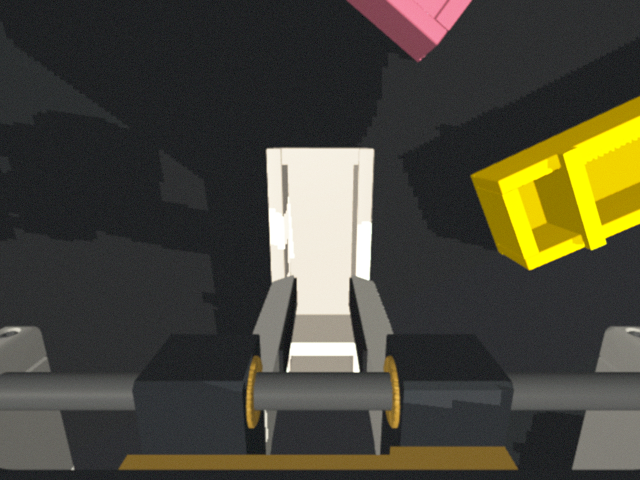

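The opening closed to 28 mm without catching anything. The scene and side cameras should show where the fingertips really are.

```bash
python3 - <<'E'
from h import *
im,c=look('scene','s6');im2,c2=look('side','d6')
from bench import robot
t=robot.get_obs()['tool_pos'];print(proj(c,t),proj(c2,t))
A=cv2.resize(im[130:260,250:410],None,fx=4.6,fy=4.5,interpolation=2)
B=cv2.resize(im2[190:350,220:420],None,fx=3.7,fy=3.7,interpolation=2)
cv2.imwrite('pics/s6c.png',A);cv2.imwrite('pics/d6c.png',B)
E
```

```text
tcp [0.4628 0.2849 0.0086] yaw 86.9 w 0.0283 F [0.3 0.8 0.3] t 5.65
tcp [0.4628 0.2848 0.0086] yaw 86.9 w 0.0284 F [ 0.7  0.2 -1. ] t 5.7
(np.float64(326.9495856254943), np.float64(233.31537670263052)) (np.float64(302.95453783780766), np.float64(299.79485500585366))
```

View pics/s6c.png

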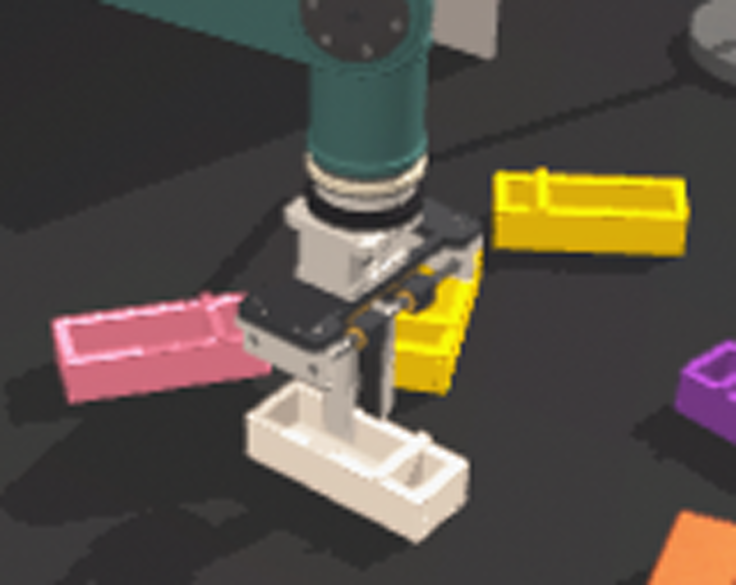

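View pics/d6c.png

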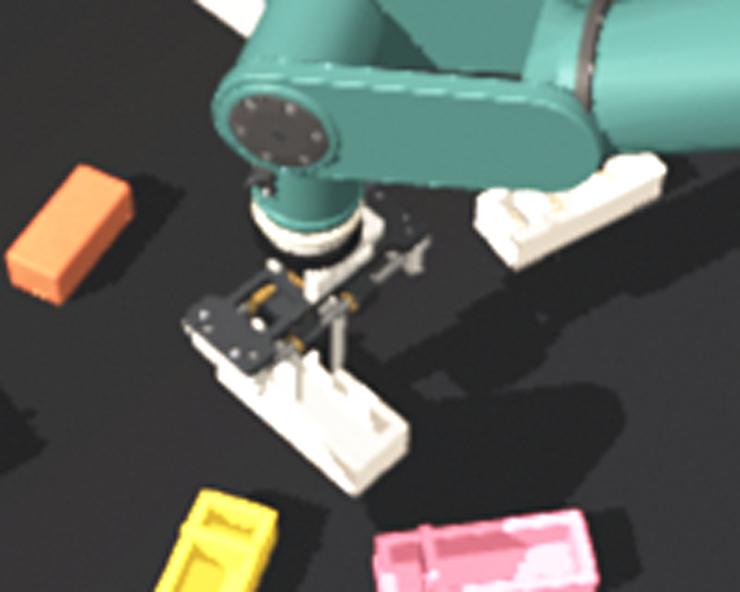

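```bash
python3 - <<'E'
from h import *
import json
s=json.load(open('s6.json'));d=json.load(open('d6.json'))
for z in (.009,.03,.05,.07):
  for dy in (-.02,.02):
    a=proj(s,(.463,.285+dy,z));b=proj(d,(.463,.285+dy,z));print(z,dy,((a[0]-250)*4.6,(a[1]-130)*4.5),((b[0]-220)*3.7,(b[1]-190)*3.7))
E
```

```text
0.009 -0.02 (np.float64(337.84590753182766), np.float64(479.1692139063149)) (np.float64(323.95742260054226), np.float64(389.65639239593503))
0.009 0.02 (np.float64(370.7422525238154), np.float64(449.9221476844257)) (np.float64(288.87238150988975), np.float64(422.22974372410425))
0.03 -0.02 (np.float64(338.34283497793865), np.float64(456.2398593350805)) (np.float64(324.05337871846), np.float64(374.53316156210104))
0.03 0.02 (np.float64(371.5300456820763), np.float64(427.10730611588144)) (np.float64(288.5664046242025), np.float64(407.2732493299766))
0.05 -0.02 (np.float64(338.82471827372206), np.float64(434.00467583406294)) (np.float64(324.1468104980502), np.float64(359.8077808295107))
0.05 0.02 (np.float64(372.2937602292206), np.float64(404.9897918750137)) (np.float64(288.26838661360887), np.float64(392.7057937040946))
0.07 -0.02 (np.float64(339.31524029658124), np.float64(411.37088195698925)) (np.float64(324.24230455736523), np.float64(344.7573730636958))
0.07 0.02 (np.float64(373.07093472948486), np.float64(382.4824713826765)) (np.float64(287.96369823935345), np.float64(377.81228319832036))
```

```bash
python3 - <<'E'
from h import *
import json
s=json.load(open('s6.json'));d=json.load(open('d6.json'))
f=lambda u,v:(250+u/4.6,130+v/4.5)
g=lambda u,v:(220+u/3.7,190+v/3.7)
print(tri(s,f(343,435),d,g(338,372)),tri(s,f(385,413),d,g(298,398)))
im=cv2.imread('pics/s6.png');im2=cv2.imread('pics/d6.png')
cv2.imwrite('pics/z6.png',np.hstack([cv2.resize(im[190:250,300:350],(400,480),interpolation=2),cv2.resize(im2[265:325,280:330],(400,480),interpolation=2)]))
E
```

```text
[0.45596302 0.26695774 0.04399135] [0.46390363 0.30439675 0.04294157]
```

View pics/z6.png

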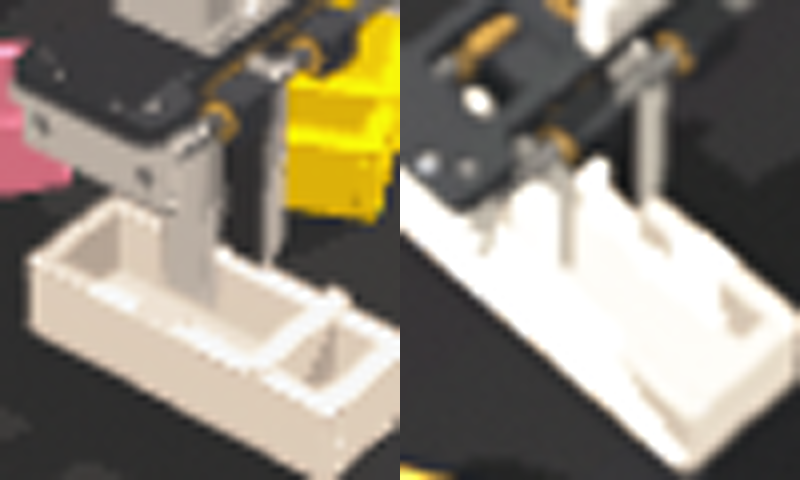

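The fingertips triangulate to z≈0.043 while the reported TCP is at 0.009. So the real tips sit about 35 mm above the reported TCP and were closing over the rim. I open up and go lower in steps, watching the force.

```bash
python3 -m creep '[{"slide":[0,-5,0],"roll":0,"grip":0.15},{"slide":[0,-5,0],"roll":0,"grip":0.15},{"slide":[0,-5,0],"roll":0,"grip":0.15},{"slide":[0,-5,0],"roll":0,"grip":0.15},{"slide":[0,-5,0],"roll":0,"grip":0.15},{"slide":[0,-5,0],"roll":0,"grip":0.15},{"slide":[0,-5,0],"roll":0,"grip":0.15},{"slide":[0,-5,0],"roll":0,"grip":0.15},{"slide":[0,-5,0],"roll":0,"grip":0.15},{"slide":[0,-5,0],"roll":0,"grip":0.15},{"slide":[0,3,0],"roll":0,"grip":0.15},{"slide":[0,11,0],"roll":0,"grip":0.15},{"slide":[0,20,0],"roll":0,"grip":0.15},{"slide":[0,25,0],"roll":0,"grip":0.15},{"slide":[0,25,0],"roll":0,"grip":0.15}]';  python3 - <<'E'
from h import *
im,c=look('scene','s7');im2,c2=look('side','d7')
cv2.imwrite('pics/z7.png',np.hstack([cv2.resize(im[190:250,300:350],(400,480),interpolation=2),cv2.resize(im2[265:325,280:330],(400,480),interpolation=2)]))
E
```

```text
time: 7.0
tool_pos: [0.4611, 0.284, -0.0189]
ee_rot: [-1.567, 0.002, 1.517]
wrist_force: [0.7, -0.0, -0.4]
width: 0.0802
tcp [ 0.4611  0.284  -0.0189] yaw 86.9 w 0.0802 F [ 0.7 -0.  -0.4] t 7.0
tcp [ 0.4618  0.2843 -0.018 ] yaw 86.9 w 0.0802 F [0.2 0.2 0.4] t 7.05
```

View pics/z7.png

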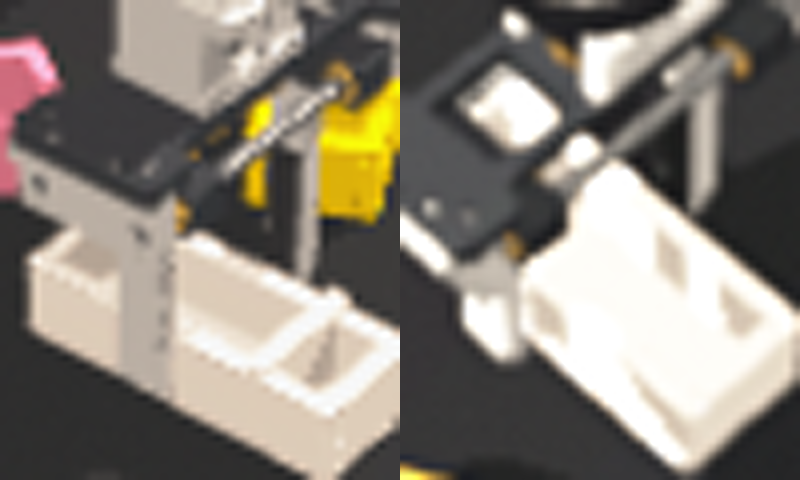

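Now the fingers straddle the walls near the bench, with no force on the wrist. I close.

```bash
python3 -m creep '[{"slide":[0,3,0],"roll":0,"grip":0.7},{"slide":[0,3,0],"roll":0,"grip":0.7},{"slide":[0,3,0],"roll":0,"grip":0.7},{"slide":[0,3,0],"roll":0,"grip":0.7},{"slide":[0,3,0],"roll":0,"grip":0.7},{"slide":[0,3,0],"roll":0,"grip":0.7},{"slide":[0,3,0],"roll":0,"grip":0.7},{"slide":[0,3,0],"roll":0,"grip":0.7}]'
```

```text
time: 7.77
tool_pos: [0.463, 0.2848, -0.0192]
ee_rot: [-1.571, 0.0, 1.517]
wrist_force: [-0.0, -0.4, 0.8]
width: 0.0557
```

```bash
python3 -m creep '[{"slide":[0,-10,0],"roll":0,"grip":0.7},{"slide":[0,-30,0],"roll":0,"grip":0.7},{"slide":[0,-65,0],"roll":0,"grip":0.7},{"slide":[0,-100,0],"roll":0,"grip":0.7},{"slide":[-30,-130,-15],"roll":0,"grip":0.7},{"slide":[-60,-160,-30],"roll":0,"grip":0.7},{"slide":[-90,-190,-40],"roll":0,"grip":0.7},{"slide":[-120,-215,-50],"roll":0,"grip":0.7},{"slide":[-145,-235,-55],"roll":0,"grip":0.7},{"slide":[-152,-240,-55],"roll":0,"grip":0.7},{"slide":[-152,-240,-55],"roll":0,"grip":0.7},{"slide":[-152,-240,-55],"roll":0,"grip":0.7}]';  python3 - <<'E'
from h import *
im,c=look('wrist','w8')
rects(im,c,.036)
E
```

```text
time: 8.77
tool_pos: [0.5092, 0.1304, 0.2203]
ee_rot: [-1.57, -0.001, 1.516]
wrist_force: [-0.1, -0.1, -1.6]
width: 0.0556
tcp [0.5092 0.1304 0.2203] yaw 86.86 w 0.0556 F [-0.1 -0.1 -1.6] t 8.77
px [323. 419.] ctr [794.8 115.8] size [141.   33.1] ang 86.89
px [276. 225.] ctr [555.7  51.3] size [297.1 317.8] ang 86.89
```

View pics/w8.png

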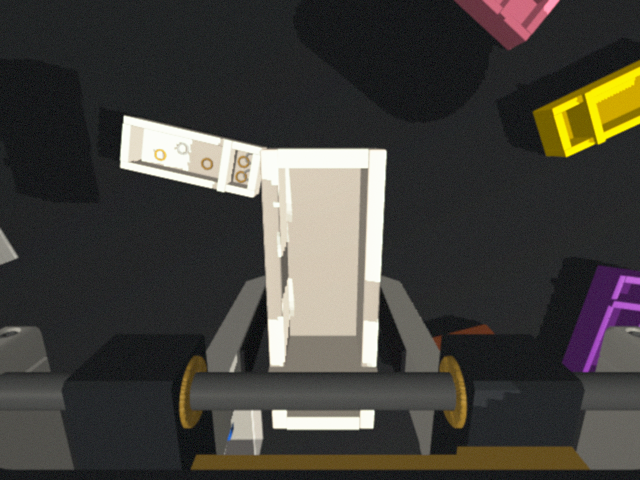

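```bash
python3 - <<'E'
import cv2
im=cv2.imread('pics/w8.png');cv2.imwrite('pics/z8.png',cv2.resize(im[105:205,110:270],None,fx=5,fy=5,interpolation=2))
E
```

```text
(no output)
```

View pics/z8.png

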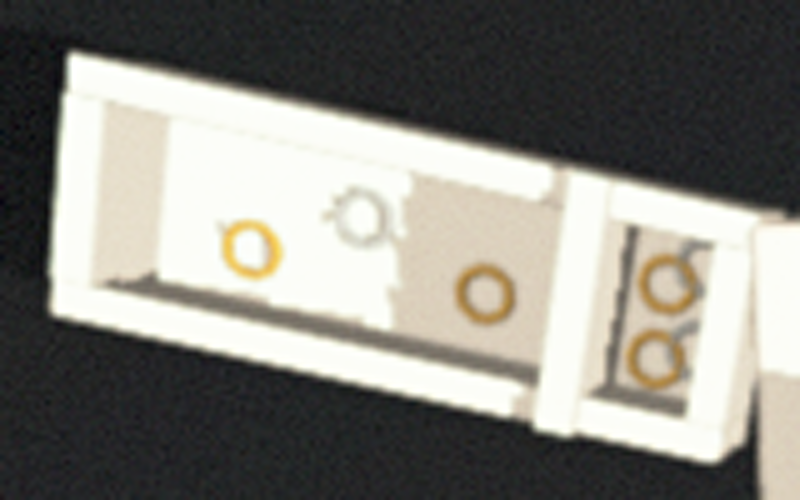

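```bash
python3 - <<'E'
from h import *
import json
c=json.load(open('w8.json'))
Q=[(68,52),(50,316),(720,464),(757,207)]
X=np.array([ray(c,110+x/5-.4,105+y/5-.4,.036)[:2] for x,y in Q])*1000
print(X.round(1),X.mean(0),[np.linalg.norm(X[i]-X[i-1]).round(1) for i in range(4)])
a=(X[2]+X[3])/2-(X[0]+X[1])/2;print('yaw',np.degrees(np.arctan2(a[1],a[0])))
for q in [(1,2),(0,3)]:
    a=X[q[1]]-X[q[0]];print(np.degrees(np.arctan2(a[1],a[0])))
b=np.array([ray(c,110+x/5-.4,105+y/5-.4,.041)[:2] for x,y in[(587,172),(555,433)]])*1000;print(b,b.mean(0))
# held tray
for z in (.27,.28,.29):
  H=np.array([ray(c,x,y,z)[:2] for x,y in[(262,150),(386,150),(374,428),(273,428)]])*1000;print(z,H.mean(0),[np.linalg.norm(H[i]-H[i-1]).round(1) for i in range(4)])
E
```

```text
[[389.6 -76.6]
 [444.5 -92. ]
 [485.6  53.7]
 [429.7  67.9]] [437.375344   -11.74629943] [np.float64(150.0), np.float64(57.0), np.float64(151.5), np.float64(57.7)]
yaw 74.36973083568445
74.2411129601586
74.49966403924864
[[420.46222812  32.86315553]
 [475.99380766  18.55346098]] [448.22801789  25.70830826]
0.27 [511.03646836 131.87222019] [np.float64(155.4), np.float64(57.0), np.float64(155.4), np.float64(58.3)]
0.28 [506.22113493 132.10438168] [np.float64(146.1), np.float64(53.6), np.float64(146.1), np.float64(54.8)]
0.29 [501.40580149 132.33654316] [np.float64(136.8), np.float64(50.2), np.float64(136.8), np.float64(51.3)]
```

The bottom tray measures centre (437.4, −11.7) mm and yaw 74.4°, rim 57×150, and the bar check is consistent. The held tray is centred in the grip and its underside is at TCP+19 mm. Target for its centre: (424.8, −57.0) at tool yaw −15.6°.

```bash
python3 -m creep '[{"slide":[-20,0,10],"roll":7,"grip":0.7},{"slide":[-40,0,18],"roll":14,"grip":0.7},{"slide":[-60,0,25],"roll":21,"grip":0.7},{"slide":[-80,0,32],"roll":28,"grip":0.7},{"slide":[-100,0,40],"roll":35,"grip":0.7},{"slide":[-120,0,48],"roll":42,"grip":0.7},{"slide":[-140,0,55],"roll":49,"grip":0.7},{"slide":[-160,0,62],"roll":56,"grip":0.7},{"slide":[-175,0,68],"roll":63,"grip":0.7},{"slide":[-185,0,72],"roll":70,"grip":0.7},{"slide":[-192,10,74],"roll":77,"grip":0.7},{"slide":[-192,25,74],"roll":84,"grip":0.7},{"slide":[-192,45,74],"roll":91,"grip":0.7},{"slide":[-192,65,74],"roll":98,"grip":0.7},{"slide":[-192,85,74],"roll":102.5,"grip":0.7},{"slide":[-192,105,74],"roll":102.5,"grip":0.7},{"slide":[-192,120,74],"roll":102.5,"grip":0.7},{"slide":[-192,120,74],"roll":102.5,"grip":0.7},{"slide":[-192,120,74],"roll":102.5,"grip":0.7}]';  python3 - <<'E'
from h import *
im,c=look('wrist','w9')
E
```

```text
time: 10.4
tool_pos: [0.4237, -0.056, 0.0984]
ee_rot: [-1.57, 0.005, -0.27]
wrist_force: [1.5, 0.3, -1.5]
width: 0.0559
tcp [ 0.4237 -0.056   0.0984] yaw -15.48 w 0.0559 F [ 1.5  0.3 -1.5] t 10.4
```

View pics/w9.png

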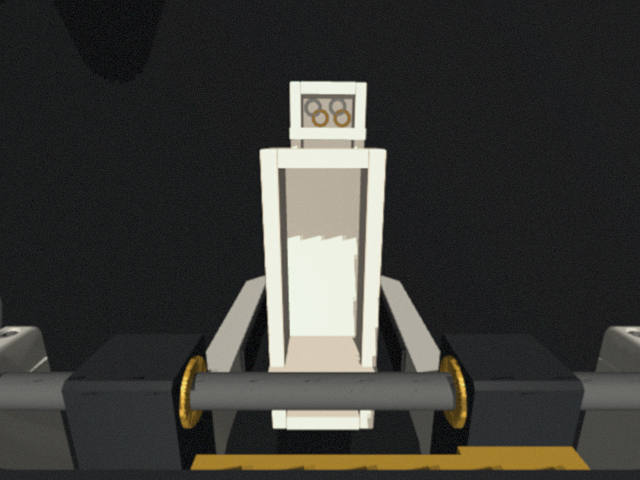

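```bash
python3 -m creep '[{"slide":[2,25,-1],"roll":0,"grip":0.7},{"slide":[2,45,-1],"roll":0,"grip":0.7},{"slide":[2,60,-1],"roll":0,"grip":0.7},{"slide":[2,70,-1],"roll":0,"grip":0.7},{"slide":[2,70,-1],"roll":0,"grip":0.7},{"slide":[2,70,-1],"roll":0,"grip":0.7}]';  python3 - <<'E'
from h import *
im,c=look('wrist','w10');s,_=look('scene','s10')
cv2.imwrite('pics/z10.png',np.hstack([cv2.resize(im[40:240,210:430],(420,380)),cv2.resize(s[220:330,180:300],(375,380),interpolation=2)]))
E
```

```text
time: 10.95
tool_pos: [0.4274, -0.059, 0.0313]
ee_rot: [-1.571, -0.001, -0.272]
wrist_force: [0.5, 0.3, -2.0]
width: 0.0557
tcp [ 0.4274 -0.059   0.0313] yaw -15.58 w 0.0557 F [ 0.5  0.3 -2. ] t 10.95
tcp [ 0.428  -0.0592  0.0319] yaw -15.59 w 0.0559 F [ 0.1 -0.6 -1.9] t 11.0
```

View pics/z10.png

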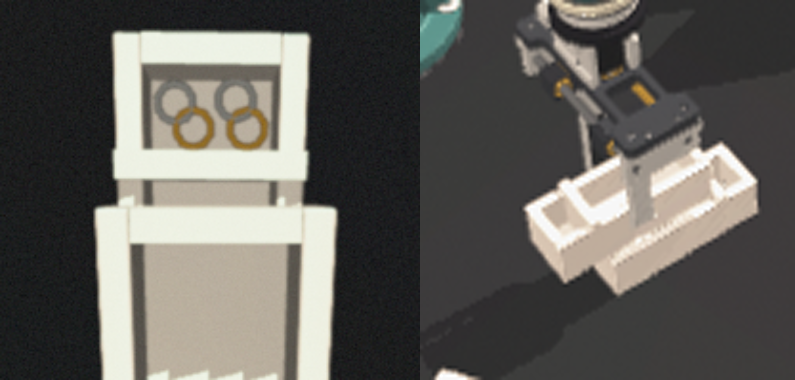

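```bash
python3 - <<'E'
from h import *
import json
c=json.load(open('w10.json'))
im=cv2.imread('pics/w10.png')
g=cv2.cvtColor(im,cv2.COLOR_BGR2GRAY)
print(g[50:160,322])
f=lambda u,v,z:ray(c,u,v,z)[:2]*1000
R=np.radians(-15.6);zx=np.array([-np.sin(R),np.cos(R)]);xx=np.array([np.cos(R),np.sin(R)])
for n,q in dict(barface=(322,134,.041),held=(322,149,.0865),botL=(210+113/1.909,100,.036),botR=(210+310/1.909,100,.036),hL=(210+96/1.909,153,.0865),hR=(210+336/1.909,153,.0865)).items():
    p=f(*q);print(n,p.round(1),'z',(p@zx).round(1),'x',(p@xx).round(1))
E
```

```text
[ 28  27  23  28  28  50 116 209 239 239 240 240 240 239 240 240 240 240
 238 240 239 239 231 183 115 101 100 103 104 104 102 104 130 171 178 178
 173 166 150 134 128 128 129 130 132 133 139 154 168 176 179 176 170 160
 148 139 142 137 139 140 138 145 159 173 179 175 177 176 196 229 237 239
 239 239 237 238 239 238 238 238 239 238 238 231 186 143 166 178 178 176
 177 174 174 174 175 176 174 180 200 226 238 237 239 238 239 239 237 239
 239 239]
barface [448.6  22. ] z 141.8 x 426.1
held [446.6  14.9] z 134.5 x 426.2
botL [424.9  47.7] z 160.2 x 396.5
botR [480.8  32.1] z 160.2 x 454.4
hL [419.7  20.6] z 132.8 x 398.7
hR [473.6   5.6] z 132.8 x 454.6
```

The gap to the bar face measures about 7 mm and the side offset 1.3 mm. I lower it and release.

```bash
python3 -m creep '[{"slide":[-1.5,6,0],"roll":0,"grip":0.7},{"slide":[-1.5,10,0],"roll":0,"grip":0.7},{"slide":[-1.5,12,0],"roll":0,"grip":0.7},{"slide":[-1.5,13,0],"roll":0,"grip":0.7},{"slide":[-1.5,14,0],"roll":0,"grip":0.7},{"slide":[-1.5,14,0],"roll":0,"grip":0.7}]'
```

```text
time: 11.55
tool_pos: [0.4255, -0.0587, 0.0168]
ee_rot: [-1.571, -0.0, -0.272]
wrist_force: [-0.3, 0.2, 1.1]
width: 0.0554
```

```bash
python3 -m creep '[{"slide":[0,0,0],"roll":0,"grip":0.38},{"slide":[0,0,0],"roll":0,"grip":0.34},{"slide":[0,0,0],"roll":0,"grip":0.3},{"slide":[0,0,0],"roll":0,"grip":0.2},{"slide":[0,0,0],"roll":0,"grip":0.15},{"slide":[0,0,0],"roll":0,"grip":0.15},{"slide":[0,0,0],"roll":0,"grip":0.15},{"slide":[0,0,0],"roll":0,"grip":0.15}]';python3 - <<'E'
from h import *
im,c=look('wrist','w11')
E
```

```text
time: 12.22
tool_pos: [0.4255, -0.0587, 0.0166]
ee_rot: [-1.571, -0.0, -0.272]
wrist_force: [0.6, -0.1, -0.2]
width: 0.0799
tcp [ 0.4255 -0.0587  0.0166] yaw -15.6 w 0.0799 F [ 0.6 -0.1 -0.2] t 12.22
```

View pics/w11.png

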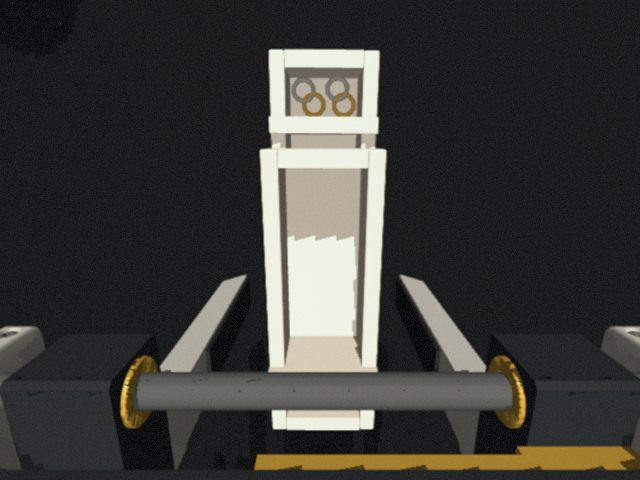

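The tray rests released, in line with the bottom tray: bar face at row 133, tray end at row 149. I go up and over to look down on the holder.

```bash
python3 -m creep '[{"slide":[0,-15,0],"roll":0,"grip":0.15},{"slide":[0,-50,0],"roll":0,"grip":0.15},{"slide":[0,-90,0],"roll":0,"grip":0.15},{"slide":[0,-130,0],"roll":0,"grip":0.15},{"slide":[0,-170,0],"roll":0,"grip":0.15},{"slide":[15,-200,-20],"roll":-4,"grip":0.15},{"slide":[35,-215,-50],"roll":-8,"grip":0.15},{"slide":[58,-230,-80],"roll":-12,"grip":0.15},{"slide":[82,-233,-112],"roll":-16,"grip":0.15},{"slide":[106,-233,-145],"roll":-20,"grip":0.15},{"slide":[130,-233,-178],"roll":-24,"grip":0.15},{"slide":[154,-233,-211],"roll":-28,"grip":0.15},{"slide":[176,-233,-241],"roll":-31.6,"grip":0.15},{"slide":[195,-233,-268],"roll":-31.6,"grip":0.15},{"slide":[207,-233,-284],"roll":-31.6,"grip":0.15},{"slide":[207,-233,-284],"roll":-31.6,"grip":0.15},{"slide":[207,-233,-284],"roll":-31.6,"grip":0.15},{"slide":[207,-233,-284],"roll":-31.6,"grip":0.15}]';python3 - <<'E'
from h import *
im,c=look('wrist','w12');rects(im,c,.155,200)
im,c=look('scene','s12')
cv2.imwrite('pics/z12.png',cv2.resize(im[200:330,180:340],None,fx=4.5,fy=4.5,interpolation=2))
E
```

```text
time: 13.77
tool_pos: [0.5484, -0.387, 0.2497]
ee_rot: [-1.57, 0.0, 0.28]
wrist_force: [0.5, -0.7, 0.5]
width: 0.0799
tcp [ 0.5484 -0.387   0.2497] yaw 16.03 w 0.0799 F [ 0.5 -0.7  0.5] t 13.77
px [315. 393.] ctr [ 586.6 -554.2] size [378.8  23.4] ang 16.07
px [441. 324.] ctr [ 685.2 -447. ] size [ 26.9 139. ] ang 53.62
px [204. 329.] ctr [ 469.6 -513.6] size [139.1  40.9] ang 68.59
px [455. 201.] ctr [ 652.8 -327.3] size [74.5 75.1] ang 62.93
px [320. 138.] ctr [ 522.9 -308.2] size [62.1 47.2] ang 16.04
tcp [ 0.5485 -0.3866  0.2503] yaw 16.07 w 0.0803 F [0.4 0.4 0. ] t 13.82
```

View pics/w12.png

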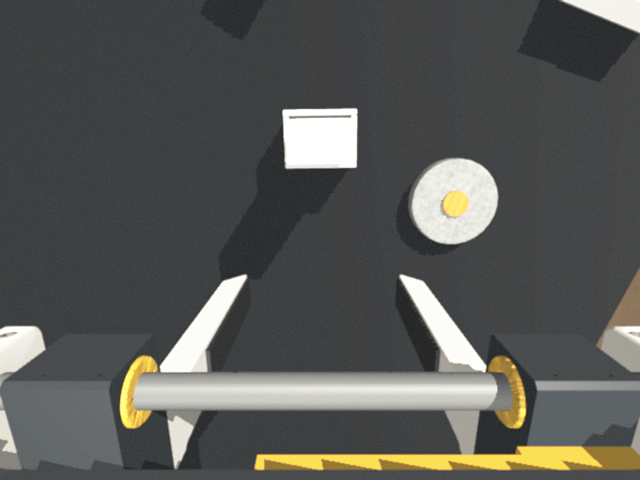

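View pics/z12.png

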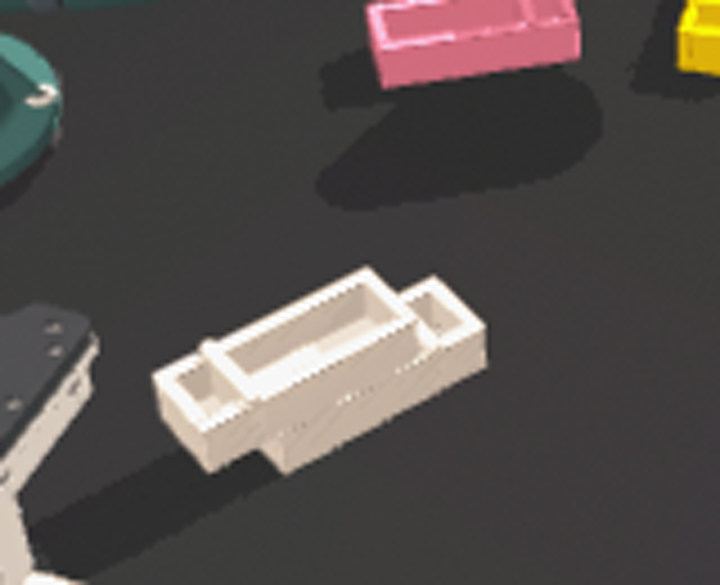

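The bench tray sits flat and staggered on the bottom tray, with both short compartments open. In the wrist view the holder's tray is at (320,138), so I crop in on it.

```bash
python3 - <<'E'
import cv2
im=cv2.imread('pics/w12.png');cv2.imwrite('pics/z13.png',cv2.resize(im[100:180,270:370],None,fx=7,fy=7,interpolation=2))
E
```

```text
(no output)
```

View pics/z13.png

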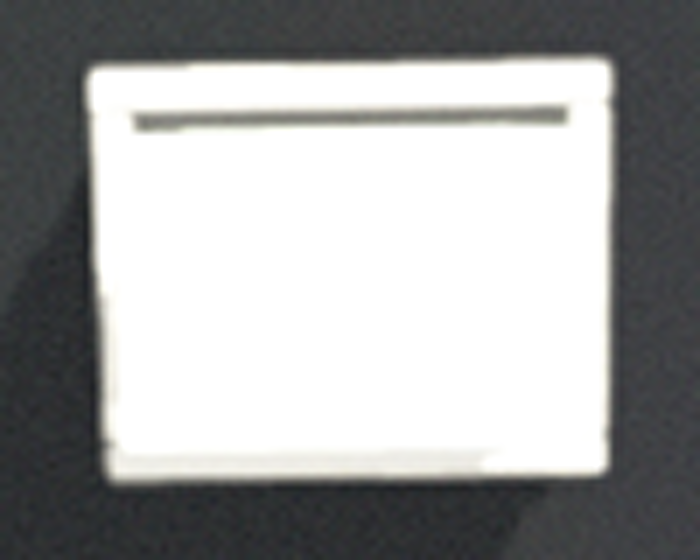

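```bash
python3 - <<'E'
import cv2,numpy as np
im=cv2.imread('pics/w12.png')[100:180,270:370]
b=np.clip((im.astype(float)-215)*6.3,0,255).astype(np.uint8)
cv2.imwrite('pics/z14.png',cv2.resize(b,None,fx=7,fy=7,interpolation=0))
s=cv2.imread('pics/s12.png')[315:400,165:240]; d=cv2.imread('pics/d6.png')[135:205,375:445]
cv2.imwrite('pics/z15.png',np.hstack([cv2.resize(s,(395,448),interpolation=2),cv2.resize(d,(395,448),interpolation=2)]))
E
```

```text
(no output)
```

View pics/z14.png

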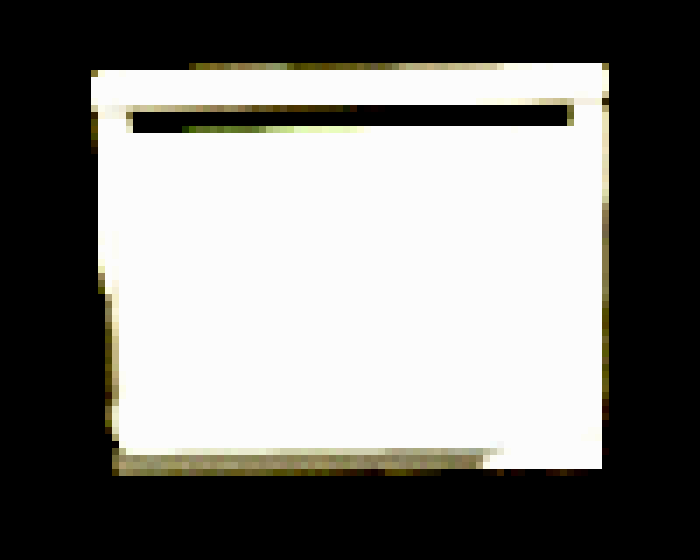

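View pics/z15.png

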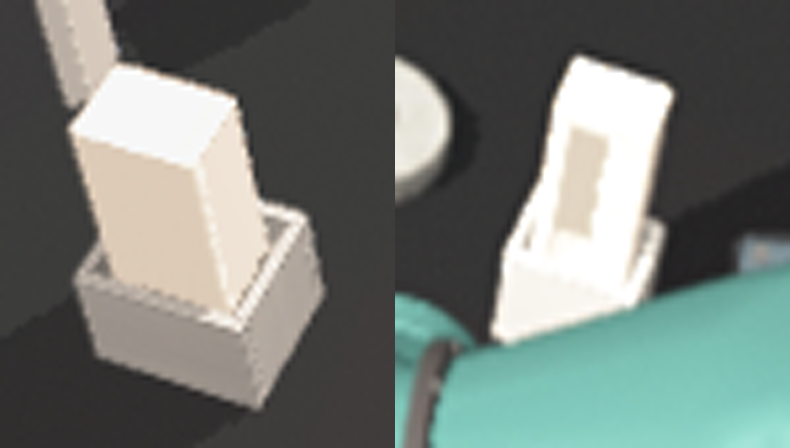

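```bash
python3 - <<'E'
from h import *
import json
c=json.load(open('w12.json'));s=json.load(open('s12.json'));d=json.load(open('d6.json'))
R=np.radians(16.05);xx=np.array([np.cos(R),np.sin(R)]);zz=np.array([-np.sin(R),np.cos(R)])
def P(n,cc,u,v,z):
    p=ray(cc,u,v,z)[:2]*1000;print(n,p.round(1),'x',(p@xx).round(1),'z',(p@zz).round(1))
f=lambda x,y:(270+x/7-.4,100+y/7-.4)
P('holdL',c,*f(90,85),.06);P('holdR',c,*f(610,85),.06);P('holdfar',c,*f(350,64),.06);P('wallinner',c,*f(350,105),.06)
P('trayopen',c,*f(350,130),.155);P('trayunder',c,*f(350,452),.155);P('trayunder?',c,*f(350,472),.155)
P('L?',c,*f(98,200),.155);P('L2?',c,*f(115,400),.155);P('R?',c,*f(604,300),.155)
for q in [(115,65),(238,100),(197,168),(72,130)]: P('sc',s,165+q[0]*75/395,315+q[1]*85/448,.155)
for q in [(575,57),(672,90)]: P('sd',d,375+(q[0]-395)*70/395,135+q[1]*70/448,.155)
print('target tcp x,z', (np.array([548.4,-387])@xx),(np.array([548.4,-387])@zz))
for q in [(115,65),(238,100),(197,168),(72,130)]:
    p=ray(s,165+q[0]*75/395,315+q[1]*85/448,.155); u,v=proj(c,p); print('in wrist crop',(u-270)*7,(v-100)*7)
E
```

```text
holdL [ 475.  -291.7] x 375.8 z -411.7
holdR [ 552.5 -269.5] x 456.4 z -411.7
holdfar [ 512.9 -277.7] x 416.2 z -408.7
wallinner [ 514.6 -283.4] x 416.1 z -414.6
trayopen [ 518.  -292.5] x 417.0 z -424.3
trayunder [ 528.3 -328.7] x 416.9 z -461.9
trayunder? [ 529. -331.] x 416.9 z -464.4
L? [ 491.1 -308.5] x 386.6 z -432.3
L2? [ 498.9 -330.6] x 388.0 z -455.7
R? [ 553.  -302.8] x 447.8 z -443.9
sc [ 495.2 -303.1] x 392.1 z -428.2
sc [ 549.4 -286.1] x 448.9 z -426.8
sc [ 560.5 -319.6] x 450.3 z -462.1
sc [ 506.1 -336. ] x 393.5 z -462.9
sd [ 554.1 -320.9] x 443.8 z -461.6
sd [ 497.9 -337.7] x 385.1 z -462.1
target tcp x,z 420.0275472663243 -523.5345447412574
in wrist crop 139.9770678495364 161.387772231373
in wrist crop 613.9272753960495 149.22434917848986
in wrist crop 617.9584783674776 450.59159782064205
in wrist crop 157.84299882686764 456.8705457261882
```

```bash
python3 -m creep '[{"slide":[-2,0,30],"roll":0,"grip":0.02},{"slide":[-2,0,60],"roll":0,"grip":0.02},{"slide":[-2,0,80],"roll":0,"grip":0.02},{"slide":[-2,20,80.5],"roll":0,"grip":0.02},{"slide":[-2,50,80.5],"roll":0,"grip":0.02},{"slide":[-2,85,80.5],"roll":0,"grip":0.02},{"slide":[-2,100,80.5],"roll":0,"grip":0.02},{"slide":[-2,100,80.5],"roll":0,"grip":0.02},{"slide":[-2,100,80.5],"roll":0,"grip":0.02}]';python3 - <<'E'
from h import *
im,c=look('wrist','w16');s,_=look('scene','s16')
cv2.imwrite('pics/z16.png',np.hstack([cv2.resize(im,(400,300)),cv2.resize(s[290:410,150:270],(300,300),interpolation=2)]))
E
```

```text
time: 14.62
tool_pos: [0.5239, -0.3097, 0.1498]
ee_rot: [-1.57, 0.0, 0.28]
wrist_force: [0.6, 0.4, -0.1]
width: 0.0921
tcp [ 0.5239 -0.3097  0.1498] yaw 16.07 w 0.0921 F [ 0.6  0.4 -0.1] t 14.62
tcp [ 0.5248 -0.3106  0.1516] yaw 16.05 w 0.0922 F [ 0.6  0.5 -0.2] t 14.67
```

View pics/z16.png

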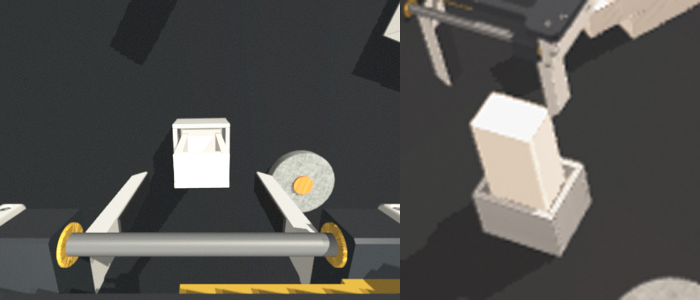

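```bash
python3 -m creep '[{"slide":[0,15,0],"roll":0,"grip":0.02},{"slide":[0,30,0],"roll":0,"grip":0.02},{"slide":[0,45,0],"roll":0,"grip":0.02},{"slide":[0,55,0],"roll":0,"grip":0.02},{"slide":[0,65,0],"roll":0,"grip":0.02},{"slide":[0,69,0],"roll":0,"grip":0.02},{"slide":[0,69,0],"roll":0,"grip":0.02},{"slide":[0,69,0],"roll":0,"grip":0.02}]';python3 - <<'E'
from h import *
im,c=look('wrist','w17');s,_=look('scene','s17');d,_=look('side','d17')
cv2.imwrite('pics/z17.png',np.hstack([cv2.resize(s[290:410,150:270],(400,400),interpolation=2),cv2.resize(d[110:210,360:460],(400,400),interpolation=2)]))
E
```

```text
time: 15.38
tool_pos: [0.5247, -0.3114, 0.0814]
ee_rot: [-1.572, -0.001, 0.279]
wrist_force: [0.2, 0.2, -0.2]
width: 0.0922
tcp [ 0.5247 -0.3114  0.0814] yaw 16.0 w 0.0922 F [ 0.2  0.2 -0.2] t 15.38
tcp [ 0.5249 -0.3115  0.0817] yaw 16.0 w 0.0919 F [-0.   0.6  0. ] t 15.43
tcp [ 0.525  -0.3115  0.0818] yaw 16.0 w 0.092 F [ 0.1 -0.8 -0.8] t 15.48
```

View pics/z17.png

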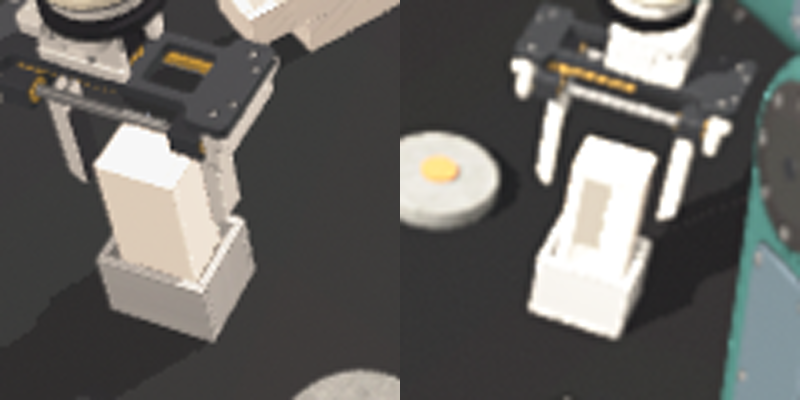

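View pics/w17.png

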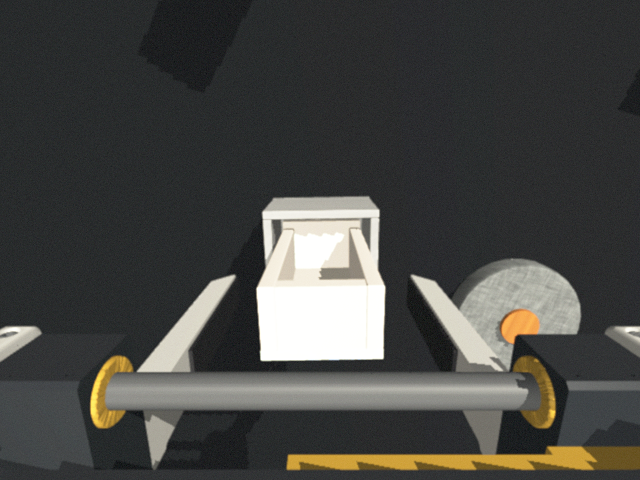

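The fingers straddle the standing tray (columns 258–383 between the fingers at 230 and 415). I close and then lift.

```bash
python3 -m creep '[{"slide":[0,0,0],"roll":0,"grip":0.7},{"slide":[0,0,0],"roll":0,"grip":0.7},{"slide":[0,0,0],"roll":0,"grip":0.7},{"slide":[0,0,0],"roll":0,"grip":0.7},{"slide":[0,0,0],"roll":0,"grip":0.7},{"slide":[0,0,0],"roll":0,"grip":0.7},{"slide":[0,0,0],"roll":0,"grip":0.7},{"slide":[0,0,0],"roll":0,"grip":0.7},{"slide":[0,0,0],"roll":0,"grip":0.7},{"slide":[0,0,0],"roll":0,"grip":0.7},{"slide":[0,0,0],"roll":0,"grip":0.7}]'
```

```text
time: 16.45
tool_pos: [0.5243, -0.3111, 0.0806]
ee_rot: [-1.571, 0.0, 0.279]
wrist_force: [0.1, 0.1, -1.3]
width: 0.0556
```

```bash
python3 -m creep '[{"slide":[0,-5,0],"roll":0,"grip":0.7},{"slide":[0,-15,0],"roll":0,"grip":0.7},{"slide":[0,-30,0],"roll":0,"grip":0.7},{"slide":[0,-50,0],"roll":0,"grip":0.7},{"slide":[0,-70,0],"roll":0,"grip":0.7},{"slide":[0,-90,0],"roll":0,"grip":0.7},{"slide":[0,-105,0],"roll":0,"grip":0.7},{"slide":[0,-115,0],"roll":0,"grip":0.7},{"slide":[0,-115,0],"roll":0,"grip":0.7},{"slide":[0,-115,0],"roll":0,"grip":0.7}]';python3 - <<'E'
from h import *
im,c=look('wrist','w18');s,_=look('scene','s18');d,_=look('side','d18')
cv2.imwrite('pics/z18.png',np.hstack([cv2.resize(s[230:400,110:280],(400,400),interpolation=2),cv2.resize(d[60:210,340:490],(400,400),interpolation=2)]))
E
```

```text
time: 17.28
tool_pos: [0.5245, -0.3112, 0.1961]
ee_rot: [-1.572, -0.001, 0.279]
wrist_force: [-0.7, 0.7, -2.3]
width: 0.0554
tcp [ 0.5245 -0.3112  0.1961] yaw 16.0 w 0.0554 F [-0.7  0.7 -2.3] t 17.28
tcp [ 0.524  -0.3108  0.1948] yaw 16.0 w 0.0561 F [-0.6  0.2 -2.1] t 17.33
tcp [ 0.5238 -0.3107  0.194 ] yaw 16.0 w 0.056 F [-0.  -0.4 -1.5] t 17.38
```

View pics/z18.png

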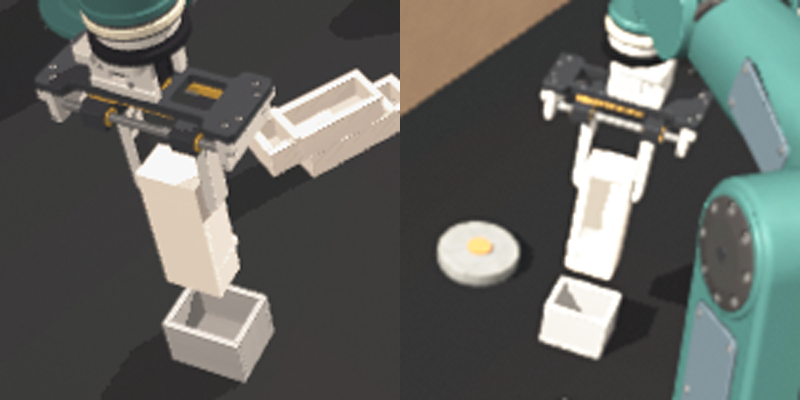

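View pics/w18.png

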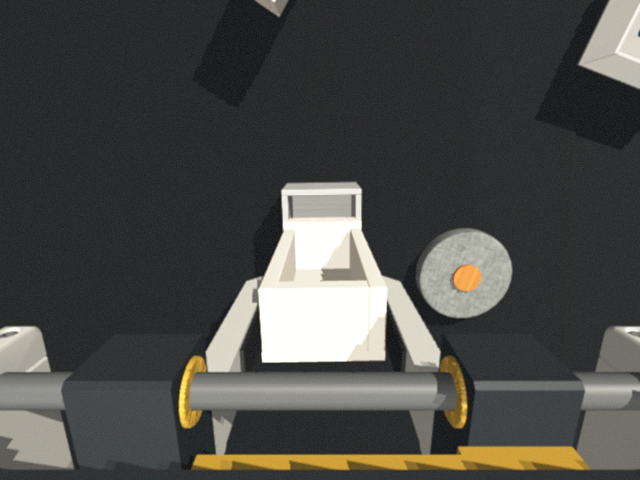

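The tray is out and hanging upright, open side still facing +y. I carry it to clear bench at about (0.60, 0.09).

```bash
python3 -m creep '[{"slide":[5,0,10],"roll":0,"grip":0.7},{"slide":[14,0,28],"roll":0,"grip":0.7},{"slide":[26,0,52],"roll":0,"grip":0.7},{"slide":[41,0,81],"roll":0,"grip":0.7},{"slide":[56,0,111],"roll":0,"grip":0.7},{"slide":[72,0,142],"roll":0,"grip":0.7},{"slide":[88,0,174],"roll":0,"grip":0.7},{"slide":[104,0,206],"roll":0,"grip":0.7},{"slide":[120,0,238],"roll":0,"grip":0.7},{"slide":[136,0,269],"roll":0,"grip":0.7},{"slide":[151,0,299],"roll":0,"grip":0.7},{"slide":[164,0,325],"roll":0,"grip":0.7},{"slide":[175,0,346],"roll":0,"grip":0.7},{"slide":[182,0,359],"roll":0,"grip":0.7},{"slide":[184,0,364],"roll":0,"grip":0.7},{"slide":[184,0,364],"roll":0,"grip":0.7},{"slide":[184,0,364],"roll":0,"grip":0.7},{"slide":[184,0,364],"roll":0,"grip":0.7}]';python3 - <<'E'
from h import *
im,c=look('wrist','w19');s,_=look('scene','s19')
cv2.imwrite('pics/z19.png',np.hstack([cv2.resize(im,(400,300)),cv2.resize(s,(400,300))]))
E
```

```text
time: 18.93
tool_pos: [0.6007, 0.0881, 0.1955]
ee_rot: [-1.572, 0.0, 0.278]
wrist_force: [0.5, 0.3, -2.4]
width: 0.0557
tcp [0.6007 0.0881 0.1955] yaw 15.9 w 0.0557 F [ 0.5  0.3 -2.4] t 18.93
tcp [0.6008 0.088  0.1956] yaw 15.88 w 0.0562 F [-0.2  0.  -2.2] t 18.98
```

View pics/z19.png

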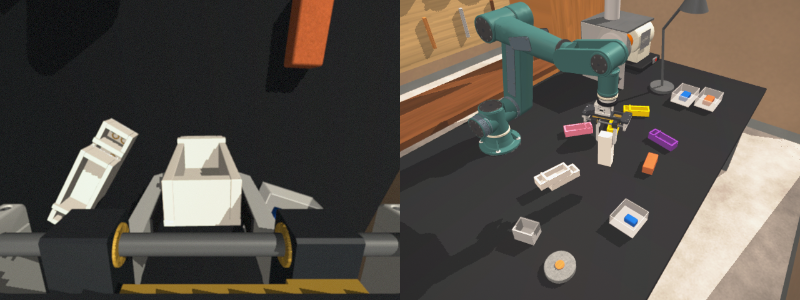

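```bash
python3 -m creep '[{"slide":[0,10,0],"roll":0,"grip":0.7},{"slide":[0,30,0],"roll":0,"grip":0.7},{"slide":[0,55,0],"roll":0,"grip":0.7},{"slide":[0,80,0],"roll":0,"grip":0.7},{"slide":[0,100,0],"roll":0,"grip":0.7},{"slide":[0,110,0],"roll":0,"grip":0.7},{"slide":[0,115,0],"roll":0,"grip":0.7},{"slide":[0,117,0],"roll":0,"grip":0.7},{"slide":[0,117,0],"roll":0,"grip":0.7},{"slide":[0,117,0],"roll":0,"grip":0.7}]'
```

```text
time: 19.87
tool_pos: [0.602, 0.0895, 0.0803]
ee_rot: [-1.572, -0.003, 0.279]
wrist_force: [1.0, 0.3, -1.6]
width: 0.0559
```

```bash
python3 -m creep '[{"slide":[0,2,0],"roll":0,"grip":0.7},{"slide":[0,3,0],"roll":0,"grip":0.7},{"slide":[0,4,0],"roll":0,"grip":0.7},{"slide":[0,4,0],"roll":0,"grip":0.7}]'
```

```text
time: 20.2
tool_pos: [0.6014, 0.0896, 0.0755]
ee_rot: [-1.571, -0.002, 0.279]
wrist_force: [-0.0, 0.5, 0.4]
width: 0.0558
```

```bash
python3 -m creep '[{"slide":[0,0,0],"roll":0,"grip":0.4},{"slide":[0,0,0],"roll":0,"grip":0.37},{"slide":[0,0,0],"roll":0,"grip":0.34},{"slide":[0,0,0],"roll":0,"grip":0.28},{"slide":[0,0,0],"roll":0,"grip":0.2},{"slide":[0,0,0],"roll":0,"grip":0.1},{"slide":[0,0,0],"roll":0,"grip":0.1},{"slide":[0,0,0],"roll":0,"grip":0.1},{"slide":[0,0,0],"roll":0,"grip":0.1}]';python3 - <<'E'
from h import *
im,c=look('wrist','w20');s,_=look('scene','s20')
cv2.imwrite('pics/z20.png',np.hstack([cv2.resize(im,(400,300)),cv2.resize(s[170:320,250:450],(400,300))]))
E
```

```text
time: 20.95
tool_pos: [0.6009, 0.0896, 0.0745]
ee_rot: [-1.571, 0.0, 0.279]
wrist_force: [0.5, 0.1, 0.1]
width: 0.0847
tcp [0.6009 0.0896 0.0745] yaw 16.0 w 0.0847 F [0.5 0.1 0.1] t 20.95
tcp [0.6009 0.0895 0.0745] yaw 16.0 w 0.0847 F [-0.1 -1.   0.5] t 21.0
```

View pics/z20.png

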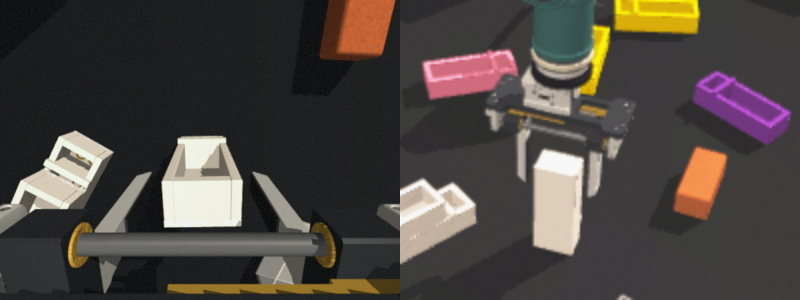

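The tray stands by itself. I raise, move to its open side with the fingers about 40 mm apart so they bear on both side rims, and lower to push height.

```bash
python3 -m creep '[{"slide":[0,-15,0],"roll":0,"grip":0.1},{"slide":[0,-40,0],"roll":0,"grip":0.1},{"slide":[0,-75,0],"roll":0,"grip":0.1},{"slide":[0,-105,0],"roll":0,"grip":0.1},{"slide":[0,-115,0],"roll":0,"grip":0.1},{"slide":[0,-115,15],"roll":0,"grip":0.58},{"slide":[0,-115,40],"roll":0,"grip":0.58},{"slide":[0,-115,60],"roll":0,"grip":0.58},{"slide":[0,-115,68],"roll":0,"grip":0.58},{"slide":[0,-115,68],"roll":0,"grip":0.58},{"slide":[0,-100,68],"roll":0,"grip":0.58},{"slide":[0,-75,68],"roll":0,"grip":0.58},{"slide":[0,-50,68],"roll":0,"grip":0.58},{"slide":[0,-32,68],"roll":0,"grip":0.58},{"slide":[0,-25,68],"roll":0,"grip":0.58},{"slide":[0,-25,68],"roll":0,"grip":0.58},{"slide":[0,-25,68],"roll":0,"grip":0.58}]';python3 - <<'E'
from h import *
im,c=look('wrist','w21');s,_=look('scene','s21');d,_=look('side','d21')
cv2.imwrite('pics/z21.png',np.hstack([cv2.resize(s[170:320,250:450],(400,300)),cv2.resize(d[150:300,240:440],(400,300))]))
E
```

```text
time: 22.47
tool_pos: [0.5821, 0.1545, 0.0993]
ee_rot: [-1.571, 0.001, 0.279]
wrist_force: [-0.2, 0.2, 0.5]
width: 0.0394
tcp [0.5821 0.1545 0.0993] yaw 15.98 w 0.0394 F [-0.2  0.2  0.5] t 22.47
tcp [0.5829 0.1547 0.1006] yaw 15.98 w 0.0396 F [0.3 0.4 0.5] t 22.52
tcp [0.5832 0.1548 0.1013] yaw 15.98 w 0.0395 F [ 0.7 -0.  -0.2] t 22.57
```

View pics/z21.png

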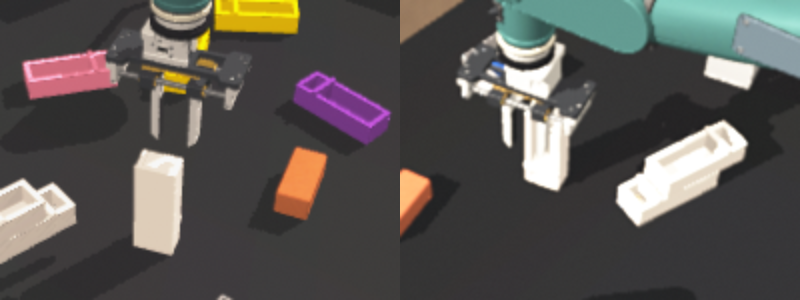

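```bash
python3 -m creep '[{"slide":[0,0,-12],"roll":0,"grip":0.58},{"slide":[0,0,-25],"roll":0,"grip":0.58},{"slide":[0,0,-35],"roll":0,"grip":0.58},{"slide":[0,0,-40],"roll":0,"grip":0.58},{"slide":[0,0,-44],"roll":0,"grip":0.58},{"slide":[0,0,-48],"roll":0,"grip":0.58},{"slide":[0,0,-52],"roll":0,"grip":0.58},{"slide":[0,0,-56],"roll":0,"grip":0.58},{"slide":[0,0,-60],"roll":0,"grip":0.58},{"slide":[0,0,-63],"roll":0,"grip":0.58},{"slide":[0,0,-66],"roll":0,"grip":0.58},{"slide":[0,0,-69],"roll":0,"grip":0.58},{"slide":[0,0,-72],"roll":0,"grip":0.58},{"slide":[0,0,-75],"roll":0,"grip":0.58},{"slide":[0,0,-78],"roll":0,"grip":0.58},{"slide":[0,0,-81],"roll":0,"grip":0.58},{"slide":[0,0,-84],"roll":0,"grip":0.58},{"slide":[0,0,-84],"roll":0,"grip":0.58}]';python3 - <<'E'
from h import *
im,c=look('wrist','w22');s,_=look('scene','s22');d,_=look('side','d22')
cv2.imwrite('pics/z22.png',np.hstack([cv2.resize(s[170:320,250:450],(400,300)),cv2.resize(d[150:300,240:440],(400,300))]))
E
```

```text
time: 24.12
tool_pos: [0.6055, 0.0735, 0.0995]
ee_rot: [-1.571, 0.0, 0.279]
wrist_force: [-1.2, 0.5, 0.3]
width: 0.0396
tcp [0.6055 0.0735 0.0995] yaw 15.96 w 0.0396 F [-1.2  0.5  0.3] t 24.12
tcp [0.6053 0.0738 0.0995] yaw 15.97 w 0.0397 F [ 0.4 -0.2  0.6] t 24.17
tcp [0.6053 0.074  0.0996] yaw 15.98 w 0.0399 F [-1.  -0.3 -0.3] t 24.22
```

View pics/z22.png

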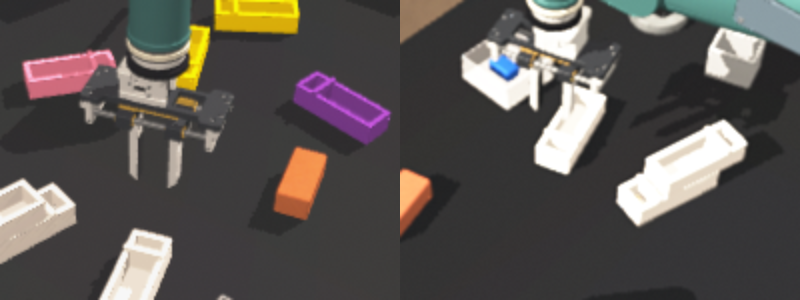

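It tipped flat onto its underside. I raise and move to view it from above.

```bash
python3 -m creep '[{"slide":[0,-30,0],"roll":0,"grip":0.15},{"slide":[0,-60,0],"roll":0,"grip":0.15},{"slide":[0,-90,-20],"roll":0,"grip":0.15},{"slide":[0,-110,-50],"roll":0,"grip":0.15},{"slide":[0,-120,-85],"roll":0,"grip":0.15},{"slide":[0,-120,-120],"roll":0,"grip":0.15},{"slide":[0,-120,-150],"roll":0,"grip":0.15},{"slide":[0,-120,-167],"roll":0,"grip":0.15},{"slide":[0,-120,-167],"roll":0,"grip":0.15},{"slide":[0,-120,-167],"roll":0,"grip":0.15}]';python3 - <<'E'
from h import *
im,c=look('wrist','w23');rects(im,c,.036,120)
E
```

```text
time: 25.1
tool_pos: [0.6511, -0.0862, 0.2188]
ee_rot: [-1.569, 0.001, 0.278]
wrist_force: [0.6, 0.6, 0.9]
width: 0.08
tcp [ 0.6511 -0.0862  0.2188] yaw 15.95 w 0.08 F [0.6 0.6 0.9] t 25.1
px [316. 393.] ctr [ 706.5 -321.2] size [489.1  48.8] ang 16.24
px [ 16. 346.] ctr [ 326.8 -366.2] size [55.1 82.7] ang 2.16
px [442. 330.] ctr [ 828.1 -191.3] size [ 51.2 178.8] ang 53.52
px [194. 328.] ctr [ 524.  -262.2] size [172.3  94. ] ang 81.89
px [460. 201.] ctr [797.2 -31.5] size [114.9 128. ] ang 87.4
px [325. 129.] ctr [627.7  -0.8] size [ 58.1 152.5] ang 17.13
px [132. 109.] ctr [422.9 -41.8] size [219.7  92.1] ang 72.56
```

View pics/w23.png

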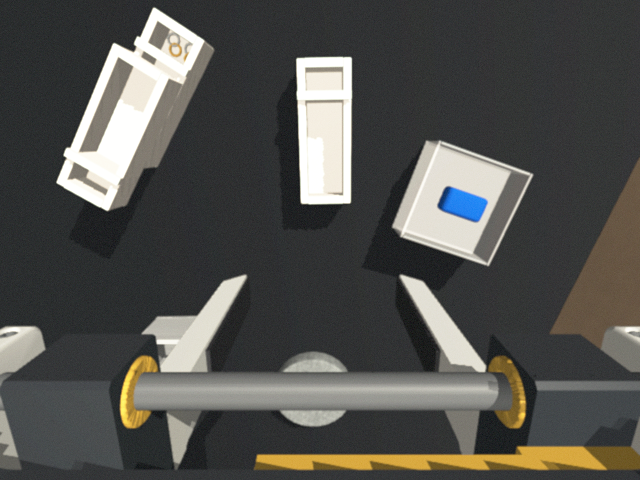

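The holder's tray lies flat at (325,129), short compartment up in the image; the stack is at (130,110) and the tub is clear. Next I measure the stack top in a crop.

```bash
python3 - <<'E'
import cv2
im=cv2.imread('pics/w23.png');cv2.imwrite('pics/z23.png',cv2.resize(im[0:220,45:225],None,fx=2.7,fy=2.7,interpolation=2))
E
```

```text
(no output)
```

View pics/z23.png

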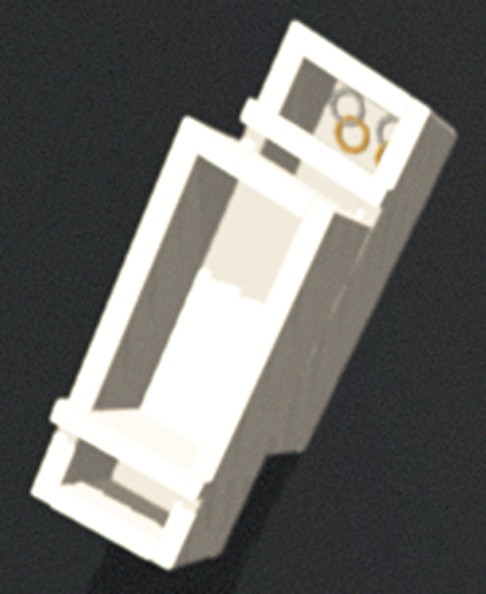

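```bash
python3 - <<'E'
from h import *
import json
c=json.load(open('w23.json'))
f=lambda x,y:(45+x/2.7-.3,y/2.7-.3)
X=np.array([ray(c,*f(*q),.072)[:2] for q in[(187,117),(333,200),(172,570),(32,492)]])*1000
print(X.round(1),X.mean(0).round(1),[np.linalg.norm(X[i]-X[i-1]).round(1) for i in range(4)])
for a in (X[3]-X[0],X[2]-X[1]): print(np.degrees(np.arctan2(a[1],a[0])))
Y=np.array([ray(c,*f(*q),.036)[:2] for q in[(295,20),(420,108)]])*1000;print(Y,np.linalg.norm(Y[0]-Y[1]))
u=np.array([.269,.963]);print('bottom ctr',Y.mean(0)-75*u, 'shift',(X.mean(0)-(Y.mean(0)-75*u))@u,(X.mean(0)-(Y.mean(0)-75*u))@np.array([-.963,.269]))
t=np.array([651.1,-86.2]);R=np.radians(15.95);d=np.array([627.7,-.8])-t
print('slide x',d@[np.cos(R),np.sin(R)],'z',d@[-np.sin(R),np.cos(R)])
E
```

```text
[[ 418.2   22.5]
 [ 470.6   10.3]
 [ 431.9 -137.5]
 [ 377.2 -121.9]] [424.5 -56.6] [np.float64(150.1), np.float64(53.8), np.float64(152.8), np.float64(56.8)]
-105.83113364894132
-104.6915784585836
[[431.6535403   68.83524191]
 [481.28685037  52.84744426]] 52.144751811564674
bottom ctr [436.29519533 -11.38365691] shift -46.76790261127752 -0.7935753077747565
slide x 0.9686389361789957 z 88.5425419705766
```

```bash
python3 -m creep '[{"slide":[1,5,30],"roll":-1.2,"grip":0.15},{"slide":[1,20,65],"roll":-1.2,"grip":0.15},{"slide":[1,45,84],"roll":-1.2,"grip":0.15},{"slide":[1,80,88.5],"roll":-1.2,"grip":0.15},{"slide":[1,115,88.5],"roll":-1.2,"grip":0.15},{"slide":[1,150,88.5],"roll":-1.2,"grip":0.15},{"slide":[1,165,88.5],"roll":-1.2,"grip":0.15},{"slide":[1,165,88.5],"roll":-1.2,"grip":0.15},{"slide":[1,165,88.5],"roll":-1.2,"grip":0.15}]';python3 - <<'E'
from h import *
im,c=look('wrist','w24');s,_=look('scene','s24')
cv2.imwrite('pics/z24.png',np.hstack([cv2.resize(im,(400,300)),cv2.resize(s[190:340,250:450],(400,300))]))
E
```

```text
time: 25.9
tool_pos: [0.6269, 0.001, 0.0541]
ee_rot: [-1.57, 0.002, 0.303]
wrist_force: [-0.4, 0.2, -0.5]
width: 0.0798
tcp [0.6269 0.001  0.0541] yaw 17.33 w 0.0798 F [-0.4  0.2 -0.5] t 25.9
tcp [6.284e-01 4.000e-04 5.620e-02] yaw 17.31 w 0.0801 F [-0.4 -0.3  1.1] t 25.95
```

View pics/z24.png

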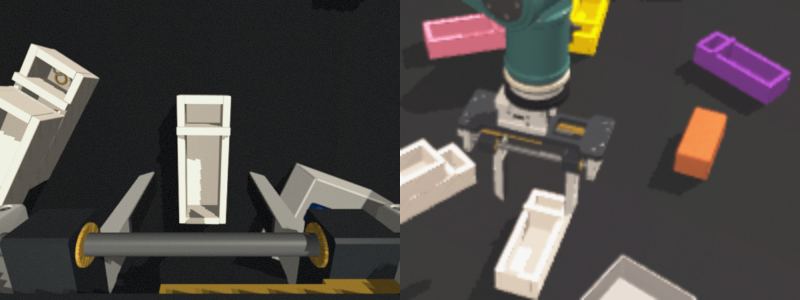

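```bash
python3 -m creep '[{"slide":[0,15,0],"roll":0,"grip":0.15},{"slide":[0,30,0],"roll":0,"grip":0.15},{"slide":[0,45,0],"roll":0,"grip":0.15},{"slide":[0,60,0],"roll":0,"grip":0.15},{"slide":[0,69,0],"roll":0,"grip":0.15},{"slide":[0,73,0],"roll":0,"grip":0.15},{"slide":[0,73,0],"roll":0,"grip":0.15},{"slide":[0,73,0],"roll":0,"grip":0.15}]';python3 - <<'E'
from h import *
im,c=look('wrist','w25')
E
```

```text
time: 26.67
tool_pos: [0.6289, -0.001, -0.0169]
ee_rot: [-1.572, -0.002, 0.3]
wrist_force: [-0.1, -0.3, 0.6]
width: 0.0798
tcp [ 0.6289 -0.001  -0.0169] yaw 17.2 w 0.0798 F [-0.1 -0.3  0.6] t 26.67
```

View pics/w25.png

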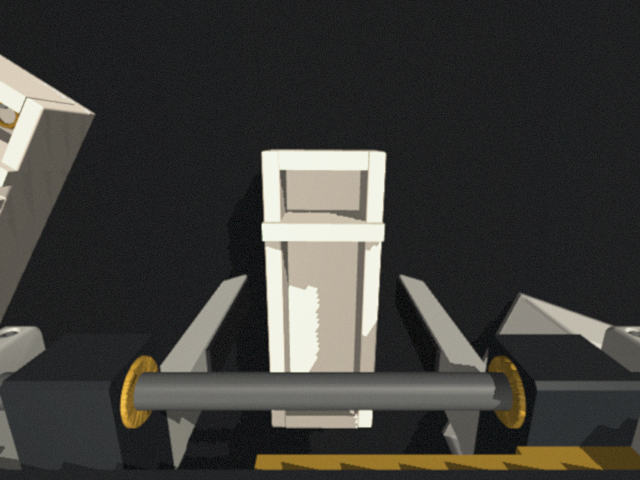

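The tray is centred between the fingers (columns 263–385), so I close.

```bash
python3 -m creep '[{"slide":[0,1,0],"roll":0,"grip":0.7},{"slide":[0,1,0],"roll":0,"grip":0.7},{"slide":[0,1,0],"roll":0,"grip":0.7},{"slide":[0,1,0],"roll":0,"grip":0.7},{"slide":[0,1,0],"roll":0,"grip":0.7},{"slide":[0,1,0],"roll":0,"grip":0.7},{"slide":[0,1,0],"roll":0,"grip":0.7},{"slide":[0,1,0],"roll":0,"grip":0.7}]'
```

```text
time: 27.38
tool_pos: [0.6282, -0.001, -0.0191]
ee_rot: [-1.571, -0.001, 0.3]
wrist_force: [-0.2, 0.6, 0.6]
width: 0.0557
```

```bash
python3 -m creep '[{"slide":[0,-5,0],"roll":0,"grip":0.7},{"slide":[0,-20,0],"roll":0,"grip":0.7},{"slide":[0,-45,0],"roll":0,"grip":0.7},{"slide":[0,-80,0],"roll":0,"grip":0.7},{"slide":[0,-115,0],"roll":0,"grip":0.7},{"slide":[0,-145,0],"roll":0,"grip":0.7},{"slide":[0,-160,0],"roll":0,"grip":0.7},{"slide":[0,-160,0],"roll":0,"grip":0.7},{"slide":[0,-160,0],"roll":0,"grip":0.7}]';python3 - <<'E'
from h import *
im,c=look('wrist','w26')
E
```

```text
time: 28.13
tool_pos: [0.628, -0.0011, 0.1409]
ee_rot: [-1.571, -0.001, 0.3]
wrist_force: [0.2, -0.2, -2.1]
width: 0.0557
tcp [ 0.628  -0.0011  0.1409] yaw 17.2 w 0.0557 F [ 0.2 -0.2 -2.1] t 28.13
```

View pics/w26.png

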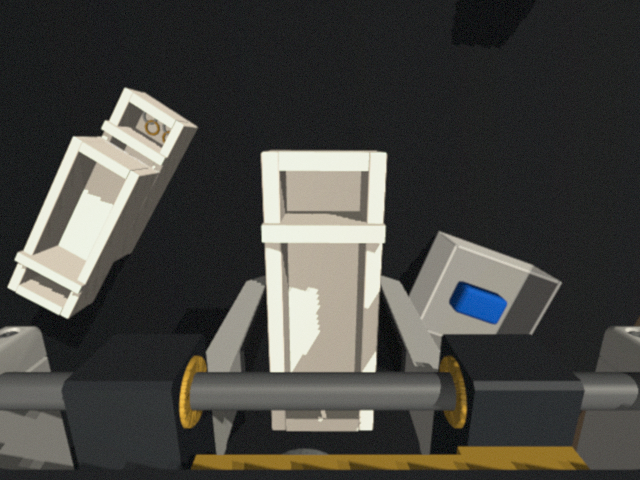

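```bash
python3 -m creep '[{"slide":[-6,0,2],"roll":3,"grip":0.7},{"slide":[-20,0,5],"roll":6,"grip":0.7},{"slide":[-40,0,10],"roll":9,"grip":0.7},{"slide":[-62,0,16],"roll":12,"grip":0.7},{"slide":[-85,0,22],"roll":16,"grip":0.7},{"slide":[-108,0,28],"roll":20,"grip":0.7},{"slide":[-130,0,34],"roll":24,"grip":0.7},{"slide":[-150,0,39],"roll":28,"grip":0.7},{"slide":[-168,0,43],"roll":31,"grip":0.7},{"slide":[-180,0,46],"roll":32.7,"grip":0.7},{"slide":[-185,5,47],"roll":32.7,"grip":0.7},{"slide":[-185,20,47],"roll":32.7,"grip":0.7},{"slide":[-185,35,47],"roll":32.7,"grip":0.7},{"slide":[-185,45,47],"roll":32.7,"grip":0.7},{"slide":[-185,50,47],"roll":32.7,"grip":0.7},{"slide":[-185,50,47],"roll":32.7,"grip":0.7},{"slide":[-185,50,47],"roll":32.7,"grip":0.7},{"slide":[-185,50,47],"roll":32.7,"grip":0.7}]';python3 - <<'E'
from h import *
im,c=look('wrist','w27');s,_=look('scene','s27');d,_=look('side','d27')
cv2.imwrite('pics/z27.png',np.hstack([cv2.resize(s[200:330,180:340],(390,317)),cv2.resize(d[180:310,300:460],(390,317))]))
E
```

```text
time: 29.68
tool_pos: [0.4379, -0.0109, 0.0911]
ee_rot: [-1.571, -0.001, -0.27]
wrist_force: [0.6, -0.4, -1.9]
width: 0.0559
tcp [ 0.4379 -0.0109  0.0911] yaw -15.49 w 0.0559 F [ 0.6 -0.4 -1.9] t 29.68
tcp [ 0.438  -0.0109  0.0914] yaw -15.49 w 0.0557 F [ 0.6 -0.4 -1.4] t 29.73
tcp [ 0.438  -0.0109  0.0915] yaw -15.49 w 0.0557 F [ 0.5  0.1 -2.5] t 29.78
```

View pics/w27.png

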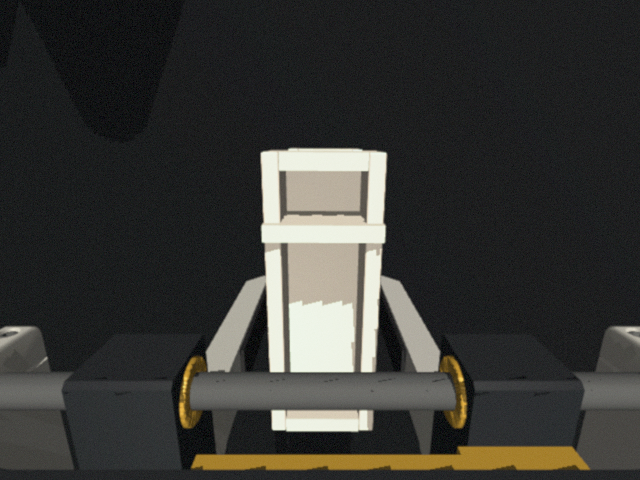

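View pics/z27.png

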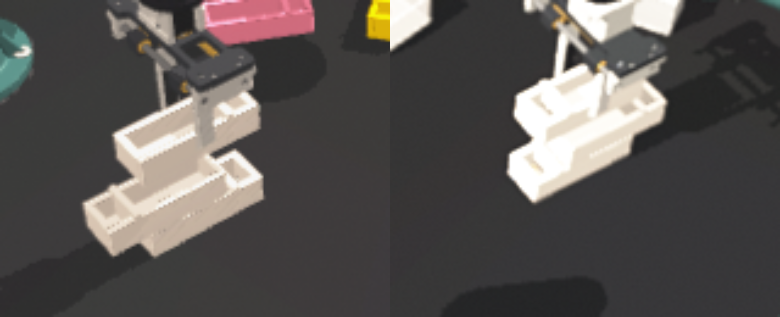

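```bash
python3 -m creep '[{"slide":[0,10,0],"roll":0,"grip":0.7},{"slide":[0,19,0],"roll":0,"grip":0.7},{"slide":[0,26,0],"roll":0,"grip":0.7},{"slide":[0,30,0],"roll":0,"grip":0.7},{"slide":[0,32,0],"roll":0,"grip":0.7},{"slide":[0,32,0],"roll":0,"grip":0.7},{"slide":[0,32,0],"roll":0,"grip":0.7}]';python3 - <<'E'
from h import *
s,_=look('scene','s28');d,_=look('side','d28')
cv2.imwrite('pics/z28.png',np.hstack([cv2.resize(s[220:310,190:290],(400,360),interpolation=2),cv2.resize(d[190:280,330:430],(400,360),interpolation=2)]))
E
```

```text
time: 30.42
tool_pos: [0.4373, -0.0108, 0.0585]
ee_rot: [-1.571, 0.0, -0.271]
wrist_force: [0.1, 0.4, -2.0]
width: 0.056
tcp [ 0.4373 -0.0108  0.0585] yaw -15.5 w 0.056 F [ 0.1  0.4 -2. ] t 30.42
tcp [ 0.4375 -0.0109  0.0588] yaw -15.5 w 0.056 F [ 0.4 -0.3 -1.9] t 30.47
```

View pics/z28.png

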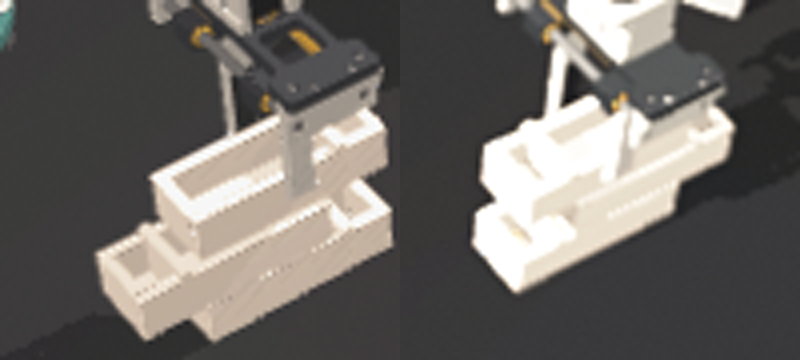

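The top tray hovers a few mm above the rims, clear of the bar. I set it down.

```bash
python3 -m creep '[{"slide":[0,2,0],"roll":0,"grip":0.7},{"slide":[0,4,0],"roll":0,"grip":0.7},{"slide":[0,5.5,0],"roll":0,"grip":0.7},{"slide":[0,6,0],"roll":0,"grip":0.7},{"slide":[0,6,0],"roll":0,"grip":0.7},{"slide":[0,6,0],"roll":0,"grip":0.7}]'
```

```text
time: 31.02
tool_pos: [0.4374, -0.0108, 0.0529]
ee_rot: [-1.571, -0.0, -0.271]
wrist_force: [-1.6, 0.4, 0.7]
width: 0.0557
```

Contact: the wrist force went from −2 N to +0.7 N. I release it gradually.

```bash
python3 -m creep '[{"slide":[0,0,0],"roll":0,"grip":0.4},{"slide":[0,0,0],"roll":0,"grip":0.37},{"slide":[0,0,0],"roll":0,"grip":0.34},{"slide":[0,0,0],"roll":0,"grip":0.28},{"slide":[0,0,0],"roll":0,"grip":0.2},{"slide":[0,0,0],"roll":0,"grip":0.15},{"slide":[0,0,0],"roll":0,"grip":0.15},{"slide":[0,0,0],"roll":0,"grip":0.15},{"slide":[0,0,0],"roll":0,"grip":0.15}]'
```

```text
time: 31.77
tool_pos: [0.4373, -0.0108, 0.0526]
ee_rot: [-1.571, -0.0, -0.271]
wrist_force: [-0.8, 0.2, 0.3]
width: 0.0799
```

```bash
python3 -m creep '[{"slide":[0,-10,0],"roll":0,"grip":0.15},{"slide":[0,-30,0],"roll":0,"grip":0.15},{"slide":[0,-65,0],"roll":0,"grip":0.15},{"slide":[0,-105,0],"roll":0,"grip":0.15},{"slide":[0,-145,0],"roll":0,"grip":0.15},{"slide":[0,-180,-20],"roll":0,"grip":0.15},{"slide":[0,-200,-55],"roll":0,"grip":0.15},{"slide":[0,-200,-90],"roll":0,"grip":0.15},{"slide":[0,-200,-110],"roll":0,"grip":0.15},{"slide":[0,-200,-110],"roll":0,"grip":0.15},{"slide":[0,-200,-110],"roll":0,"grip":0.15},{"slide":[0,-200,-110],"roll":0,"grip":0.15}]';python3 - <<'E'
from h import *
im,c=look('wrist','w30');s,_=look('scene','s30');d,_=look('side','d30')
cv2.imwrite('pics/z30.png',np.hstack([cv2.resize(s[220:310,190:290],(400,360),interpolation=2),cv2.resize(d[190:280,330:430],(400,360),interpolation=2)]))
E
```

```text
time: 32.77
tool_pos: [0.4079, -0.1162, 0.2528]
ee_rot: [-1.57, -0.0, -0.27]
wrist_force: [0.2, -0.1, 0.8]
width: 0.0801
tcp [ 0.4079 -0.1162  0.2528] yaw -15.49 w 0.0801 F [ 0.2 -0.1  0.8] t 32.77
tcp [ 0.408  -0.116   0.2527] yaw -15.44 w 0.08 F [ 0.8 -0.4 -0.2] t 32.82
tcp [ 0.408  -0.1158  0.2526] yaw -15.41 w 0.0798 F [0.6 0.9 0.2] t 32.87
```

View pics/w30.png

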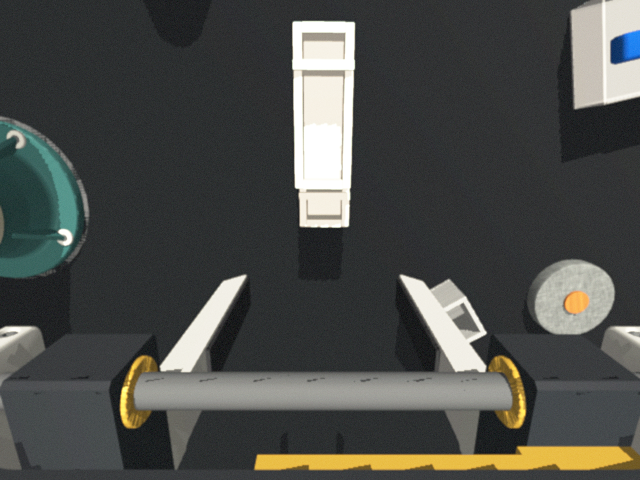

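View pics/z30.png

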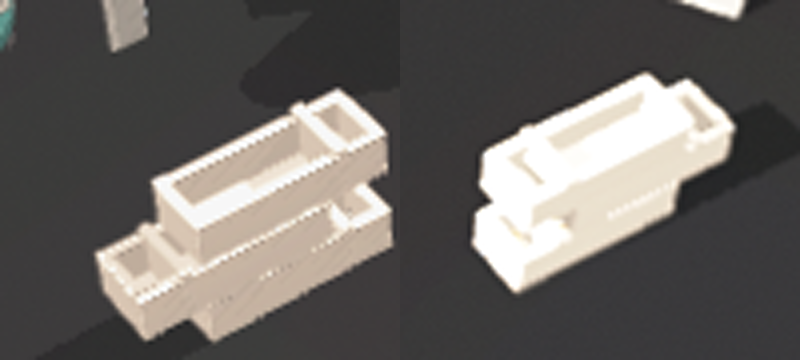

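```bash
python3 - <<'E'
import cv2
im=cv2.imread('pics/w30.png');cv2.imwrite('pics/z31.png',cv2.resize(im[170:235,285:365],None,fx=9,fy=9,interpolation=2))
E
```

```text
(no output)
```

View pics/z31.png

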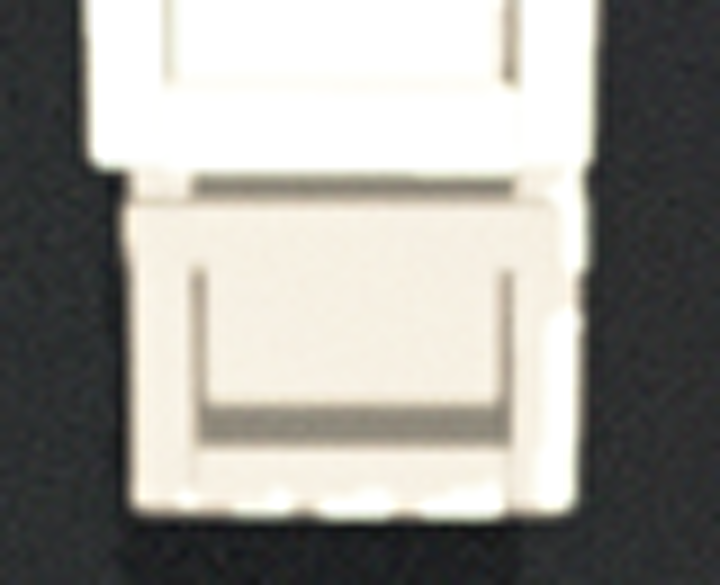

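```bash
python3 - <<'E'
from h import *
import json
c=json.load(open('w30.json'))
f=lambda x,y:(285+x/9-.45,170+y/9-.45)
R=np.radians(74.4);u=np.array([np.cos(R),np.sin(R)]);v=np.array([-u[1],u[0]])
for n,q,z in [('rack end L',(90,165),.108),('rack end R',(592,172),.108),('bench bar face L',(190,200),.077),('bar face R',(515,200),.077),('bench end L',(133,515),.072),('bench end R',(577,515),.072)]:
    p=ray(c,*f(*q),z)[:2]*1000;print(n,p.round(1),'u',(p@u).round(1),'v',(p@v).round(1))
X=np.array([ray(c,*q,.108)[:2]*1000 for q in [(293,22),(355,22)]]);print('short end',X,(X@u),(X@v))
s=json.load(open('s30.json'));z0=json.load(open('s12.json'))
a=cv2.imread('pics/scene0.png').astype(int);b=cv2.imread('pics/s30.png').astype(int)
for n,(y0,y1,x0,x1) in dict(bar=(240,285,382,418),tub=(315,382,330,402),buff=(395,460,225,290)).items(): print(n,np.abs(a-b)[y0:y1,x0:x1].mean().round(2))
E
```

```text
rack end L [388.6 -75.1] u 32.2 v -394.5
rack end R [443.3 -91. ] u 31.5 v -451.5
bench bar face L [395.9 -85.5] u 24.1 v -404.3
bar face R [434.6 -96.2] u 24.2 v -444.5
bench end L [ 377.1 -123. ] u -17.1 v -396.3
bench end R [ 432.1 -138.2] u -16.9 v -453.4
short end [[430.33528078  68.8984957 ]
 [484.53061719  53.89030634]] [182.08613848 182.20501243] [-395.95466251 -452.18958143]
bar 0.39
tub 0.36
buff 0.36
```

```bash
python3 -c "
from bench import ticket
print(ticket.close_job())"
```

```text
the job is handed in; nothing more can be done
None
```

I stacked the bench tray on the ringed bottom tray. I then lifted the holder's tray out, stood it on clear bench, tipped it onto its underside and let go, and stacked it on top. The job was handed in at about 33 s, with no verdict reported.

**Last checks:**
- **Bench tray on bottom tray:** shift about −47 mm, sides within about 1 mm.
- **Top tray on bench tray:** end about 7.7 mm from the bar face, sides within about 2 mm, in line to within about 1°. It looked flat and released, and the gripper was well clear.
- **Level:** I judged this by eye only; I did not measure the tilt.
- **Bystanders:** the compound bar, buffing wheel and tub are unchanged in the scene picture (mean pixel difference below 0.4).

**What disagreed:** the fingertips sit about 35 mm above the reported TCP, not at it. Because of that, my first two closes on the bench tray missed above its rim without moving it. I measured the offset from two views and grasped lower from then on.

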